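# Tip the feed pan and scoop out the last dowels

## Robot

A 7-joint arm with a two-finger parallel gripper is mounted at the origin on a cart in front of the work surface, level with it; the furniture and walls round the work are solid. World frame = base frame: x ahead of the robot, y to its left, z up, the work surface at z = 0. Lengths are in m, angles in rad, forces in N, time in s.
With the tool pointing down it reaches from about 0.425 to 0.925 m from the base axis. Payload 6.8 kg.
Tool frame: the origin (TCP) lies midway between the tips of the shut fingers; the grasp point (between the pads) lies 19 mm behind it; x points along the fingers, z is the direction in which the jaws open and shut, and the axes are right-handed (so a half turn about x gives the same grasp; the last joint's range is limited). The gripper opens to 85 mm and grips with 20 to 120 N. Pads are 22 mm wide; open, the fingers measure 114 mm over their backs; the gripper's body (76 mm by 85 mm) begins 54 mm behind the grasp point. The pads swing forward as they close: fully open they stand 13 mm farther back than shut.
Start: joints at [1.037, 0.477, 0.022, 1.555, -0.011, 1.109, -0.083], TCP at [0.279, -0.615, 0.231] pointing down, gripper open.
Joint ranges: [-2.96, 2.96], [-0.34, 2.1], [-1.41, 1.46], [0.24, 2.44], [-1.37, 4.51], [0.17, 1.92], [-2.96, 2.96]. Speed limits (rad/s): [2.39, 2.39, 3.14, 3.14, 3.14, 3.14, 3.14].

## Interface

Orientations are given as a unit quaternion [w, x, y, z].
In Python, from station import bot gives the robot as it stands. The module is installed in compiled form; this text tells all that it offers.
- The arm moves only by the shell command python3 -m jog 'ROWS' [FORCE]. ROWS is text: rows parted by semicolons, each of 7 numbers parted by spaces: the shift along the tool's x, y, z in mm, then the turn, a rotation vector about the tool's x, y, z in units of 6 degrees (1.0 is 6 degrees), then the finger opening in mm, from 0 to 85.4. A call has 1 to 5 rows; each row shifts and turns the commanded pose from where the row before left it, along the tool's axes as they then stand; what a row does not reach is not made up. A row lasts 1/10 s, in which the tool goes at most 50 mm and 8.59 degrees, less where a joint would pass 70% of its speed; a pose out of reach is approached as far as the arm can. A call with a gripper value outside its range is refused whole. The fingers move at their own pace and stop on an object; FORCE is the grip in N (left out, the last holds). Time passes only in rows, so rows that do not move let the fingers close. It gives the time, the measured TCP pose, the force and the opening at its end, in the units of the state.
- bot.get_obs(): the state, without advancing time (a new reading comes with each control period).
- bot.read_camera(name): name is "scene" or "top" or "wrist"; returns (picture, depth): 420x560x3 uint8, red, green, blue; 420x560 float32, m along the optical axis (not along the pixel's ray), 0 where there is no reading.
- bot.calibration(name): a dict with "fx", "fy", "cx", "cy" (pixels), "T" (4x4, takes a point from camera to world coordinates). Camera axes: x right, y up, looking along -z (the intrinsics and any distortion apply to the point x, -y, -z); pixel columns grow to the right and rows downward; lengths in m; the calibration is good to about 2 mm. A picture is of the moment at which its call begins: read the wrist's pose just before it. calibration takes no time and is no camera call; for the wrist camera it gives the pose at the moment of the call.
- bot.hand_in(): hands the job in, once; it reports no verdict.
The state is a dict: "t": time; "q": joint angles; "joint_vel": joint speeds; "joint_torque": joint torques, N m; "eef_pos": TCP position; "tool_rot": TCP orientation; "contact_force": force on the tool from outside, world axes, zero at the start; "torque": the same for the moment, N m; "gripper_width": opening from 0.0 (shut) to 1.0 (fully open).
Only numpy, scipy, OpenCV 4.12 (cv2) and the standard library are available. Lean on these libraries where they do the work, as an engineer would, in place of code of your own. Each camera call takes 0.05 s, during which the arm holds its last target.

## Task

Lift the handle of the shallow metal pan so that it stays tipped up steeply and the three wooden dowels roll together at its low end, and leave it tipped. Then take the scoop, gather all three dowels on it in one go, lift them clear of the pan and tip them from close above into the small steel bowl, without touching the dowels with the fingers or disturbing the mould and mug. Finish by standing the scoop flat on the table and letting go.

Things in the scene. Friction and masses are not known exactly. Their poses are not given: they have to be found in the camera images.
- pan (a joint): tilt of the pan about its hinge, rad: 0 = pan level on its board, grows as the handle end rises, stop at 0.46 (26 degrees). The hinge is stiff: the pan stays at any angle at which it is left and takes about 8 to 12 N of lift at the handle to move. When tipped, a downward push of more than about 5 N near the handle end lowers it again; near the low end it stands firm.
- pan_base: plywood board 255 x 130 x 12 mm screwed down on the table, carrying the pan; it does not move. Origin on the table right under the hinge axis, which lies 18 mm above the table along the board's y. The board's x points from the hinge (low end, nearer the robot) to the handle end; z up.
- pan_corner (a point): point in the aluminium pan where its floor meets the low end wall, mid width; moves with the pan. Axes are the pan's: x along the floor uphill to the handle end, y across, z square to the floor. The inside runs from x = 0 to 220 mm and y = -50 to 50 mm; floor upper face at z = 0 (3 mm above the hinge axis, straight over it). Walls 3 mm thick, tops above the floor: low end 62 mm, sides 27 mm, handle end 25 mm.
- pan_handle (a point): middle of the pan's handle: a round steel bar, 12 mm thick, 68 mm of it running along y over the handle-end wall, held by a post at each end. Axes as pan_corner, at x = 221.5, z = 59 mm from it; 34 mm of free height below the centre of the bar. Moves with the pan.
- scoop: flat steel hand scoop with open sides, 170 g: a blade 84 mm (x) by 84 mm (y), 1.6 mm thick, a 40 mm high back plate along its rear edge (+x), and an upright wooden grip. Origin at the centre of the blade's underside; front lip at x = -42 mm, so the nose points along -x; z up. The grip is a rounded block 30 mm (x) by 20 mm (y), centred at x = 47, y = 0, from z = 50 to 118 mm: pinch it across y.
- bowl: small open steel bowl, empty, 160 mm across the rim, 56 mm high, floor about 100 mm wide. Origin at the centre of its underside.
- mould: carved wooden press mould, 58 x 160 x 27 mm, a bystander. Origin at the centre of its underside.
- mug: white mug, 92 x 127 x 95 mm, a bystander. Origin at the centre of its underside.
- dowel_0: plain wooden dowel, 24 mm thick, 70 mm long, 30 g, smooth, slides and rolls easily; at the start lies in the pan roughly across it, nearest the low end. Origin at its centre, y along its axis.
- dowel_1: plain wooden dowel, 24 mm thick, 70 mm long, 30 g, smooth, slides and rolls easily; at the start lies in the pan roughly across it, middle one. Origin at its centre, y along its axis.
- dowel_2: plain wooden dowel, 24 mm thick, 70 mm long, 30 g, smooth, slides and rolls easily; at the start lies in the pan roughly across it, nearest the handle end. Origin at its centre, y along its axis.
There are look-alikes about, which are no part of the job. Leave any orange look-alike of the scoop alone. What is shaped like the dowel_0 but green is not meant.

How it is judged:
On the way, in this order (a step that is already met when the one before it is completed fails the run):
1. the pan is tipped to more than 0.3 rad with all three dowels rolled together within 85 mm of its low end wall (value of joint pan above 0.3 rad and x of dowel_0 in the frame of pan_corner between 0 and 0.085 m and z of dowel_0 in the frame of pan_corner between 0 and 0.05 m and x of dowel_1 in the frame of pan_corner between 0 and 0.085 m and z of dowel_1 in the frame of pan_corner between 0 and 0.05 m and x of dowel_2 in the frame of pan_corner between 0 and 0.085 m and z of dowel_2 in the frame of pan_corner between 0 and 0.05 m), for 0.2 s.
2. all three dowels lie on the scoop together and are lifted clear of the pan (more than 100 mm above the table) (x of dowel_0 in the frame of scoop between -0.045 and 0.045 m and y of dowel_0 in the frame of scoop between -0.045 and 0.045 m and z of dowel_0 in the frame of scoop between 0.005 and 0.05 m and height (world z) of each of dowel_0, dowel_1, dowel_2 above 0.1 m and x of dowel_1 in the frame of scoop between -0.045 and 0.045 m and y of dowel_1 in the frame of scoop between -0.045 and 0.045 m and z of dowel_1 in the frame of scoop between 0.005 and 0.05 m and x of dowel_2 in the frame of scoop between -0.045 and 0.045 m and y of dowel_2 in the frame of scoop between -0.045 and 0.045 m and z of dowel_2 in the frame of scoop between 0.005 and 0.05 m), for 0.2 s.
At the end, for the whole second after the job is handed in: All three dowels lie at rest in the bowl (within 70 mm of its centre, below 60 mm), the bowl stands upright on the table, the scoop stands flat on the table at rest (within 0.1 rad), and the pan is still tipped by more than 0.3 rad (horizontal distance between each of dowel_0, dowel_1, dowel_2 and bowl below 0.07 m and height (world z) of each of dowel_0, dowel_1, dowel_2 below 0.06 m and linear speed of each of dowel_0, dowel_1, dowel_2 below 0.03 m/s and height (world z) of each of bowl, scoop below 0.012 m and angle between each of bowl, scoop's own z axis and vertical below 0.1 rad and linear speed of scoop below 0.02 m/s and value of joint pan above 0.3 rad); the robot touches nothing.
It fails at once if a finger pushes on a dowel (contact force between any of dowel_0, dowel_1, dowel_2 and the fingers above 0.5 N).
It fails at once if a dowel is thrown or dropped from a height (faster than 1.6 m/s) (linear speed of any of dowel_0, dowel_1, dowel_2 above 1.6 m/s).
It fails at once if the mould or the mug is moved by more than 40 mm (distance of any of mould, mug from where it was at the start of the episode above 0.04 m).
It also fails if it takes over 72 s, if anything falls off the work surface, if the arm or the gripper's body presses on something with over 40 N, if the wrist force passes 120 N, or if a joint passes its speed limit or range.

## Working session

There is one attempt and no reset: what is moved stays moved. The work goes in short steps, Python scripts to look and compute and a shell command to move; the robot and the scene stay as the last step left them, time stands still between calls to the robot, and variables do not carry over. Pictures are saved under pics/ and viewed, and the job is handed in when it is done.

```bash
mkdir -p pics; ls
python3 - <<'E'
from station import bot
import cv2,numpy as np
o=bot.get_obs()
for k,v in o.items(): print(k,np.round(v,4))
for n in ["scene","top"]:
    p,d=bot.read_camera(n)
    cv2.imwrite(f"pics/{n}0.png",p[:,:,::-1]); np.savez(f"{n}0.npz",p=p,d=d)
    c=bot.calibration(n); print(n,{k:np.round(v,4) for k,v in c.items()})
E
```

```text
pics
t 0.0
q [ 1.0369  0.4778  0.0223  1.5565 -0.0115  1.1093 -0.0831]
joint_vel [-0.0002  0.     -0.0004  0.0001  0.0003 -0.0009  0.0018]
joint_torque [ 0.00000e+00 -5.96452e+01  1.60760e+00 -2.81193e+01  1.24000e-02
  9.30000e-03  0.00000e+00]
eef_pos [ 0.2786 -0.6142  0.2303]
tool_rot [ 0.5938  0.3834  0.5949 -0.3827]
contact_force [-0.3544  0.1681 -0.5421]
torque [-0.0033  0.0102  0.0048]
gripper_width 1.0012
scene {'fx': np.float64(513.3389), 'fy': np.float64(513.3389), 'cx': np.float64(273.1048), 'cy': np.float64(197.117), 'T': array([[ 0.8877,  0.1862, -0.421 , -0.1194],
       [-0.46  ,  0.394 , -0.7957, -1.1921],
       [ 0.0177,  0.9001,  0.4354,  0.701 ],
       [ 0.    ,  0.    ,  0.    ,  1.    ]])}
top {'fx': np.float64(528.1121), 'fy': np.float64(528.1121), 'cx': np.float64(283.0792), 'cy': np.float64(213.7095), 'T': array([[ 0.0039,  0.9959, -0.09  ,  0.3935],
       [-1.    ,  0.0031, -0.009 , -0.038 ],
       [-0.0087,  0.09  ,  0.9959,  1.3996],
       [ 0.    ,  0.    ,  0.    ,  1.    ]])}
```

View pics/scene0.png

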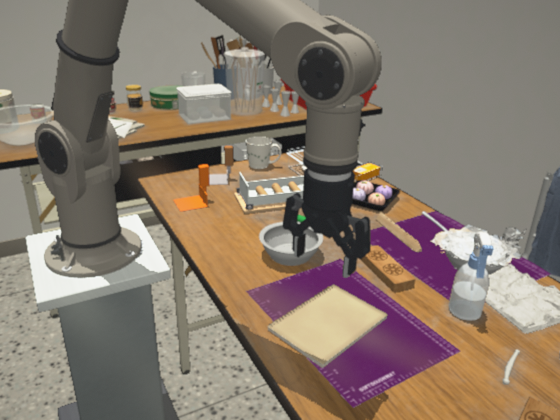

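View pics/top0.png

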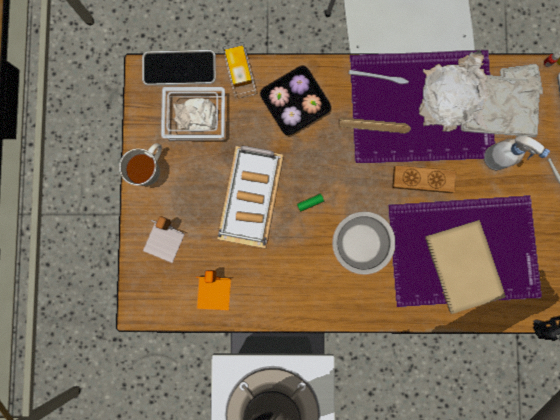

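The top view shows the pan at px (250,195) with three dowels. The real grey/pink scoop is at (163,240) with its grip at (162,223), and the orange look-alike is at (213,290). The bowl is at (364,242), the mug at (140,167), the mould at (423,178) and the green dowel at (311,202). I'll measure these next.

```bash
cat > lib.py <<'E'
from station import bot
import numpy as np, cv2
from scipy.spatial.transform import Rotation as R
def quat(q): return R.from_quat(np.r_[q[1:],q[0]])
def cloud(c,d):
    v,u=np.mgrid[:d.shape[0],:d.shape[1]]
    P=np.stack([(u-c["cx"])/c["fx"]*d,-(v-c["cy"])/c["fy"]*d,-d],-1)
    T=np.array(c["T"]); return P@T[:3,:3].T+T[:3,3]
def shot(n,tag):
    c=bot.calibration(n); p,d=bot.read_camera(n)
    cv2.imwrite(f"pics/{tag}.png",p[:,:,::-1]); np.savez(f"{tag}.npz",p=p,d=d,W=cloud(c,d)); return p,d,cloud(c,d)
def pose():
    o=bot.get_obs(); return o,np.array(o["eef_pos"]),quat(o["tool_rot"])
def delta(pt,Rt,n=None):
    """remaining shift (mm, tool axes now) and turn (6deg units)"""
    o,p,Rc=pose()
    s=Rc.inv().apply(np.array(pt)-p)*1000; r=(Rc.inv()*Rt).as_rotvec()/np.radians(6)
    print("t",round(o["t"],2),"F",np.round(o["contact_force"],1),"w",round(o["gripper_width"],3),"tcp",np.round(p,4))
    print("shift mm",np.round(s,1),"turn u",np.round(r,2),"|s|",round(np.linalg.norm(s),1),"|r|deg",round(6*np.linalg.norm(r),1))
    return s,r
E
python3 - <<'E'
from lib import *
z=np.load("top0.npz");p,d=z["p"],z["d"];W=cloud(bot.calibration("top"),d)
print("table z",np.median(W[290:310,260:330,2]))
hsv=cv2.cvtColor(p,cv2.COLOR_RGB2HSV)
def blob(x0,y0,x1,y1,zl,zh,name):
    m=np.zeros(d.shape,bool);m[y0:y1,x0:x1]=1;m&=(W[...,2]>zl)&(W[...,2]<zh)
    q=W[m]; r=cv2.minAreaRect((q[:,:2]*1000).astype(np.float32))
    print(name,len(q),"mean",np.round(q.mean(0),4),"rect",np.round(r[0],1),np.round(r[1],1),round(r[2],1),"z",np.round(np.percentile(q[:,2],[2,50,98]),4))
blob(325,205,400,280,.03,.08,"bowl")
blob(140,205,190,270,-.01,.03,"blade"); blob(140,205,190,270,.08,.14,"grip")
blob(140,205,190,270,.02,.06,"backplate")
blob(210,140,290,250,.008,.014,"board");blob(210,140,290,250,.024,.2,"pan hi");blob(210,140,290,180,.06,.2,"handle")
blob(385,160,460,200,.01,.05,"mould");blob(115,140,165,190,.03,.2,"mug")
for y,x in((177,255),(197,250),(216,250)):print(W[y,x])
for v in range(145,250,3): print(v,W[v,250+0].round(3),p[v,250])
E
```

```text
table z -0.0011121980130689435
bowl 966 mean [ 0.444  -0.2364  0.0516] rect [ 442.8 -230.9] [156.1 155.4] 90.0 z [0.0313 0.0529 0.0591]
blade 3041 mean [ 0.4548  0.2893 -0.    ] rect [457.4 289.8] [171.8 133.5] 0.9 z [-0.0065 -0.0001  0.0062]
grip 133 mean [0.4875 0.2699 0.1105] rect [488.4 272.4] [20.7 29.6] 67.9 z [0.0833 0.1144 0.1219]
backplate 43 mean [0.4822 0.2672 0.0407] rect [487.  274.5] [85.6 22.1] 77.5 z [0.024  0.0403 0.059 ]
board 638 mean [0.5388 0.0537 0.0112] rect [566.4  70.7] [191.7 265.8] 86.8 z [0.0081 0.0114 0.0139]
pan hi 1768 mean [0.5726 0.0591 0.0453] rect [564.8  59.8] [122.6 239.2] 79.0 z [0.0242 0.0428 0.0873]
handle 168 mean [0.6739 0.0399 0.0828] rect [675.5  39.8] [85.4 13.9] 79.8 z [0.0632 0.084  0.0895]
mould 1394 mean [ 0.6114 -0.3959  0.0252] rect [ 622.5 -397.2] [161.1  79.3] 85.2 z [0.0159 0.0254 0.0319]
mug 1262 mean [0.6362 0.3402 0.0665] rect [641.1 338.5] [ 91.9 113.2] 87.1 z [0.0405 0.0594 0.0964]
[0.61048685 0.04712886 0.04982672]
[0.55989943 0.06043394 0.03769109]
[0.50992804 0.05960378 0.04263861]
145 [0.705 0.064 0.004] [121  95  71]
148
[... 588 characters left out ...]
5] [144 118  92]
196 [0.562 0.06  0.043] [201 153  94]
199 [0.554 0.06  0.042] [175 132  81]
202 [0.549 0.061 0.022] [195 196 197]
205 [0.541 0.061 0.022] [213 216 218]
208 [0.532 0.061 0.025] [214 216 219]
211 [0.525 0.062 0.018] [210 213 216]
214 [0.515 0.06  0.043] [161 120  73]
217 [0.507 0.059 0.045] [198 151  93]
220 [0.5  0.06 0.04] [152 115  65]
223 [0.493 0.06  0.03 ] [214 218 219]
226 [0.486 0.061 0.021] [214 216 218]
229 [0.478 0.061 0.02 ] [214 216 219]
232 [0.47  0.061 0.018] [217 217 219]
235 [0.462 0.061 0.023] [217 218 222]
238 [0.451 0.056 0.088] [194 198 198]
241 [0.447 0.061 0.014] [210 196 135]
244 [0.439 0.061 0.01 ] [214 201 140]
247 [ 0.431  0.062 -0.002] [142 100  61]
```

Run:
```python
import cv2
p=cv2.imread("pics/top0.png")
cv2.imwrite("pics/crop0.png",cv2.resize(p[130:310,120:300],None,fx=3.3,fy=3.3,interpolation=cv2.INTER_CUBIC))
```

```text
(no output)
```

View pics/crop0.png

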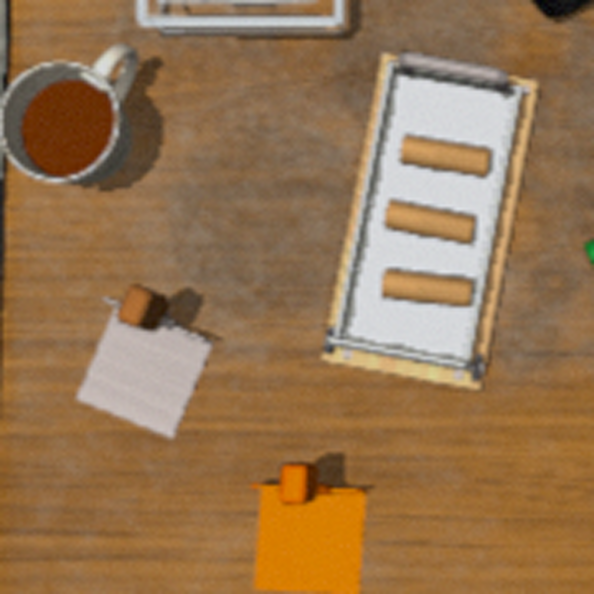

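```bash
cat >> lib.py <<'E'
def down(yaw_z, tilt=0, axis=None):
    """tool x down, tool z horizontal at yaw_z (deg)"""
    a=np.radians(yaw_z); x=np.array([0,0,-1.]); z=np.array([np.cos(a),np.sin(a),0]); y=np.cross(z,x)
    return R.from_matrix(np.c_[x,y,z])
E
python3 - <<'E'
from lib import *
o,p,Rc=pose(); print(Rc.as_matrix().round(3))
c=bot.calibration("wrist"); print(np.round(c["T"],3), c["fx"])
T=np.array(c["T"]);print("cam in tool",Rc.inv().apply(T[:3,3]-p).round(4)); print((Rc.inv().as_matrix()@T[:3,:3]).round(3))
for y in (-10.5,169.5): print(y); delta([.66,.04,.30],down(y))
z=np.load("top0.npz");W=cloud(bot.calibration("top"),z["d"])
m=(W[...,2]>.2)&(W[...,0]>.2); print(W[m].max(0) if m.any() else None, np.argwhere(m)[::max(1,m.sum()//10)])
E
```

```text
[[-0.001  0.911  0.413]
 [ 0.001  0.413 -0.911]
 [-1.    -0.    -0.002]]
[[ 0.413  0.879  0.238  0.338]
 [-0.911  0.399  0.106 -0.587]
 [-0.002 -0.261  0.965  0.372]
 [ 0.     0.     0.     1.   ]] 359.6117589612323
cam in tool [-1.42e-01  6.53e-02 -1.00e-04]
[[ 0.     0.261 -0.965]
 [ 0.     0.965  0.261]
 [ 1.    -0.     0.   ]]
-10.5
t 0.1 F [ 0.4 -0.7 -0.8] w 0.999 tcp [ 0.2786 -0.6142  0.2304]
shift mm [ -68.9  617.6 -438.4] turn u [-9.18 -0.01 -0.01] |s| 760.5 |r|deg 55.1
169.5
t 0.1 F [ 0.4 -0.7 -0.8] w 0.999 tcp [ 0.2786 -0.6142  0.2304]
shift mm [ -68.9  617.6 -438.4] turn u [ 2.082e+01 -1.000e-02  2.000e-02] |s| 760.5 |r|deg 124.9
[ 0.67601778 -0.03798746  1.39956847] [[  1 144]
 [ 72 467]
 [144  20]
 [217 429]
 [294   8]
 [322 556]
 [329 537]
 [335 545]
 [372  86]
 [402 558]
 [417 551]]
```

```bash
cat >> lib.py <<'E'
def plan(pt,Rt,n,g=85,start=None,ease=True):
    """print rows for straight line from measured pose"""
    o,p,Rc=pose()
    if start: p,Rc=start
    rv=(Rc.inv()*Rt).as_rotvec(); pt=np.array(pt)
    f=np.linspace(0,1,n+1)
    if ease and n>3:
        s=np.r_[.5,np.ones(n-2),.5]; f=np.r_[0,np.cumsum(s)/s.sum()]
    rows=[]
    for a,b in zip(f[:-1],f[1:]):
        Ra=Rc*R.from_rotvec(rv*a)
        s=Ra.inv().apply((pt-p)*(b-a))*1000; r=rv*(b-a)/np.radians(6)
        rows.append(" ".join(f"{x:.1f}" for x in s)+" "+" ".join(f"{x:.2f}" for x in r)+f" {g}")
    for i in range(0,n,5): print("; ".join(rows[i:i+5]))
E
python3 - <<'E'
from lib import *
plan([.60,.055,.33],down(-10.5),18)
E
```

```text
-2.9 16.7 -14.0 -0.27 -0.00 -0.00 85; -5.8 34.3 -27.1 -0.54 -0.00 -0.00 85; -5.8 35.7 -25.1 -0.54 -0.00 -0.00 85; -5.8 37.1 -23.1 -0.54 -0.00 -0.00 85; -5.8 38.3 -20.9 -0.54 -0.00 -0.00 85
-5.8 39.5 -18.7 -0.54 -0.00 -0.00 85; -5.8 40.5 -16.5 -0.54 -0.00 -0.00 85; -5.8 41.3 -14.1 -0.54 -0.00 -0.00 85; -5.8 42.1 -11.8 -0.54 -0.00 -0.00 85; -5.8 42.7 -9.4 -0.54 -0.00 -0.00 85
-5.8 43.1 -7.0 -0.54 -0.00 -0.00 85; -5.8 43.4 -4.5 -0.54 -0.00 -0.00 85; -5.8 43.6 -2.0 -0.54 -0.00 -0.00 85; -5.9 43.7 0.4 -0.54 -0.00 -0.00 85; -5.9 43.6 2.9 -0.54 -0.00 -0.00 85
-5.9 43.3 5.4 -0.54 -0.00 -0.00 85; -5.9 43.0 7.8 -0.54 -0.00 -0.00 85; -2.9 21.2 5.1 -0.27 -0.00 -0.00 85
```

```bash
python3 -m jog '-3 17 -14 -0.27 0 0 85; -6 34 -27 -0.54 0 0 85; -6 36 -25 -0.54 0 0 85; -6 37 -23 -0.54 0 0 85; -6 38 -21 -0.54 0 0 85' 60
python3 -m jog '-6 40 -19 -0.54 0 0 85; -6 40 -16 -0.54 0 0 85; -6 41 -14 -0.54 0 0 85; -6 42 -12 -0.54 0 0 85; -6 43 -9 -0.54 0 0 85'
python3 -m jog '-6 43 -7 -0.54 0 0 85; -6 43 -4 -0.54 0 0 85; -6 44 -2 -0.54 0 0 85; -6 44 0 -0.54 0 0 85; -6 44 3 -0.54 0 0 85'
python3 -m jog '-6 43 5 -0.54 0 0 85; -6 43 8 -0.54 0 0 85; -3 21 5 -0.27 0 0 85; 0 0 0 0 0 0 85'
python3 - <<'E'
from lib import *
delta([.60,.055,.33],down(-10.5))
shot("wrist","w1")
E
```

```text
t: 0.6
eef_pos: [0.3642, -0.436, 0.2581]
tool_rot: [0.638, 0.304, 0.639, -0.304]
contact_force: [0.9, -0.1, 0.4]
gripper_width: 0.998
t: 1.1
eef_pos: [0.4589, -0.2396, 0.2884]
tool_rot: [0.675, 0.211, 0.675, -0.211]
contact_force: [0.9, -1.1, -0.5]
gripper_width: 0.99
t: 1.6
eef_pos: [0.5539, -0.0425, 0.3183]
tool_rot: [0.698, 0.114, 0.698, -0.114]
contact_force: [0.6, -0.6, -0.7]
gripper_width: 0.998
t: 2.0
eef_pos: [0.601, 0.058, 0.3332]
tool_rot: [0.704, 0.063, 0.704, -0.062]
contact_force: [-0.3, 0.2, 0.0]
gripper_width: 0.994
t 2.0 F [-0.3  0.2  0. ] w 0.994 tcp [0.601  0.058  0.3332]
shift mm [ 3.2 -3.1 -0.5] turn u [ 0.05 -0.   -0.02] |s| 4.5 |r|deg 0.3
```

View pics/w1.png

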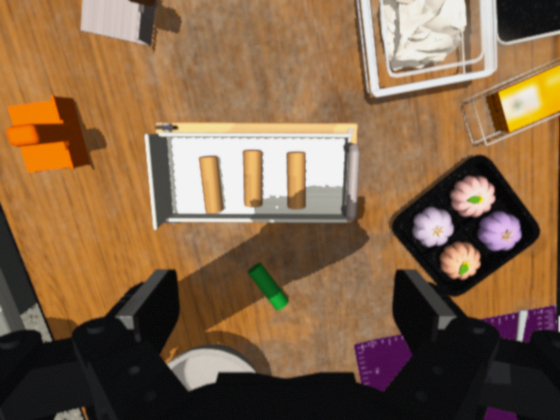

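The wrist view shows the pan lying level at px x 150–357, y 125–225. The handle bar is at (352,182), the low wall at (158,180), and the dowels at x 210, 253 and 296. I'll get the metric pose from the depth.

Run:
```python
from lib import *
z=np.load("w1.npz");W=z["W"];p=z["p"]
def rect(m,name):
    q=W[m];r=cv2.minAreaRect((q[:,:2]*1000).astype(np.float32));print(name,len(q),np.round(r[0],1),np.round(r[1],1),round(r[2],2),"z",np.percentile(q[:,2],[3,50,97]).round(4))
roi=np.zeros(p.shape[:2],bool);roi[115:235,140:370]=1
rect(roi&(W[...,2]>.07)&(W[...,0]>.6),"handle")
rect(roi&(W[...,2]>.07)&(W[...,0]<.5),"lowwall")
rect(roi&(W[...,2]>.03),"pan")
rect(roi&(W[...,2]>.007)&(W[...,2]<.015),"board")
h=cv2.cvtColor(p,cv2.COLOR_RGB2HSV)
m=roi&(h[...,1]>90)&(W[...,2]>.03)
n,l,s,c=cv2.connectedComponentsWithStats(m.astype(np.uint8))
for i in range(1,n):
    if s[i,4]>100: rect(l==i,f"dowel{c[i].round()}")
r2=np.zeros_like(roi);r2[0:60,60:175]=1
rect(r2&(W[...,2]>.06),"scoop grip")
```

```text
handle 947 [661.4  69.6] [ 52.3 135. ] 21.89 z [0.0779 0.0841 0.4753]
lowwall 703 [453.6  82.3] [105.6   5.7] 79.61 z [0.071  0.0827 0.0853]
pan 8110 [565.2  68.5] [122.4 233.5] 79.97 z [0.0329 0.0444 0.0854]
board 1957 [563.6  62.1] [129.2 254.6] 79.54 z [0.0089 0.0111 0.013 ]
dowel[253. 178.] 1001 [569.6  80.5] [113.  38.] 63.24 z [0.0361 0.0425 0.045 ]
dowel[296. 180.] 971 [614.4  67.7] [107.5  21. ] 81.46 z [0.038  0.0425 0.045 ]
dowel[211. 184.] 980 [538.6  91.6] [149.   56.2] 43.44 z [0.036  0.0424 0.0448]
scoop grip 74 [548.9 198.9] [ 12.9 198. ] 43.24 z [0.0605 0.0672 0.4753]
```

Run:
```python
from lib import *
z=np.load("w1.npz");W=z["W"];p=z["p"]
roi=np.zeros(p.shape[:2],bool);roi[115:235,140:370]=1
a=np.radians(-10.46);ex=np.array([np.cos(a),np.sin(a)]);ey=np.array([-ex[1],ex[0]])
for nm,m in (("handle",roi&(W[...,2]>.07)&(W[...,2]<.1)&(W[...,0]>.6)),("low",roi&(W[...,2]>.07)&(W[...,2]<.1)&(W[...,0]<.5))):
    q=W[m];u=q[:,:2]@ex;v=q[:,:2]@ey
    print(nm,"u",np.percentile(u,[2,25,50,75,98]).round(4),"v",np.percentile(v,[0,1,50,99,100]).round(4),"z",np.percentile(q[:,2],[2,50,90,99]).round(4))
m=roi&(W[...,2]>.03)&(W[...,2]<.1);q=W[m];u=q[:,:2]@ex;v=q[:,:2]@ey
print("pan u",np.percentile(u,[.2,99.8]).round(4),"v",np.percentile(v,[.2,99.8]).round(4), "mid v handle")
m=roi&(W[...,2]>.007)&(W[...,2]<.015);q=W[m];u=q[:,:2]@ex;v=q[:,:2]@ey
print("board u",np.percentile(u,[.5,99.5]).round(4),"v",np.percentile(v,[.5,99.5]).round(4))
```

```text
handle u [0.6482 0.6503 0.6531 0.656  0.6596] v [0.119  0.1217 0.166  0.2054 0.2064] z [0.0763 0.0838 0.0855 0.0866]
low u [0.4294 0.4316 0.4325 0.4329 0.4335] v [0.1105 0.1118 0.1659 0.2151 0.2161] z [0.0706 0.0827 0.0849 0.0859]
pan u [0.4294 0.6596] v [0.1096 0.2165] mid v handle
board u [0.4183 0.6692] v [0.2044 0.2279]
```

```bash
cat >> lib.py <<'E'
YAW=-10.46; a=np.radians(YAW); EX=np.array([np.cos(a),np.sin(a),0]); EY=np.array([-EX[1],EX[0],0]); EZ=np.array([0,0,1.])
U0,V0=.4323,.163
HINGE=EX*U0+EY*V0+EZ*.018
def panpt(x,y,z,th):   # point given in pan_corner frame
    rot=R.from_rotvec(-EY*th); q=EX*x+EY*y+EZ*(z+.003)
    return HINGE+rot.apply(q)
def handle_pose(th,off=0.019):
    Rt=R.from_rotvec(-EY*th)*down(YAW); return panpt(.2215,0,.059,th)+Rt.apply([off,0,0]),Rt
E
python3 - <<'E'
from lib import *
P,Rt=handle_pose(0); print(P)
plan(P+[0,0,.05],Rt,8)
E
```

```text
[0.67252757 0.04159449 0.061     ]
15.8 -0.0 5.2 0.00 -0.00 -0.00 85; 31.7 -0.0 10.5 0.00 -0.00 -0.00 85; 31.7 -0.0 10.5 0.00 -0.00 -0.00 85; 31.7 -0.0 10.5 0.00 -0.00 -0.00 85; 31.7 -0.0 10.5 0.00 -0.00 -0.00 85
31.7 -0.0 10.5 0.00 -0.00 -0.00 85; 31.7 -0.0 10.5 0.00 -0.00 -0.00 85; 15.8 -0.0 5.2 0.00 -0.00 -0.00 85
```

```bash
python3 -m jog '16 0 5 0 0 0 85; 32 0 10.5 0 0 0 85; 32 0 10.5 0 0 0 85; 32 0 10.5 0 0 0 85; 32 0 10.5 0 0 0 85' 60
python3 -m jog '32 0 10.5 0 0 0 85; 32 0 10.5 0 0 0 85; 16 0 5 0 0 0 85; 0 0 0 0 0 0 85'
python3 - <<'E'
from lib import *
P,Rt=handle_pose(0);delta(P,Rt)
shot("wrist","w2")
E
```

```text
t: 2.55
eef_pos: [0.6463, 0.0422, 0.1865]
tool_rot: [0.704, 0.065, 0.704, -0.067]
contact_force: [0.8, -0.1, -0.6]
gripper_width: 0.994
t: 2.95
eef_pos: [0.6704, 0.0382, 0.1058]
tool_rot: [0.702, 0.065, 0.706, -0.066]
contact_force: [-0.1, -1.0, -0.4]
gripper_width: 0.996
t 2.95 F [-0.1 -1.  -0.4] w 0.996 tcp [0.6704 0.0382 0.1058]
shift mm [44.8  3.9  1.7] turn u [-0.03 -0.05  0.02] |s| 44.9 |r|deg 0.4
```

View pics/w2.png

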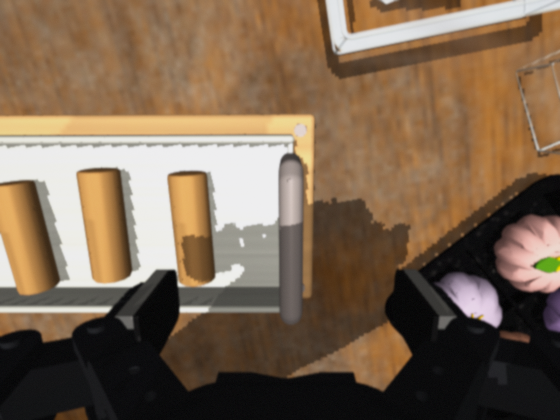

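```bash
python3 -m jog '0 4 2 0 0 0 45; 0 0 0 0 0 0 45; 0 0 0 0 0 0 45'
python3 -m jog '10 0 0 0 0 0 45; 20 0 0 0 0 0 45; 15 0 0 0 0 0 45; 0 0 0 0 0 0 45'
python3 - <<'E'
from lib import *
P,Rt=handle_pose(0);delta(P,Rt)
E
```

```text
t: 3.3
eef_pos: [0.6757, 0.0447, 0.111]
tool_rot: [0.705, 0.065, 0.703, -0.064]
contact_force: [-0.1, -0.1, -0.1]
gripper_width: 0.531
t: 3.7
eef_pos: [0.6729, 0.0437, 0.0614]
tool_rot: [0.702, 0.064, 0.706, -0.065]
contact_force: [-0.3, -0.7, -0.1]
gripper_width: 0.525
t 3.7 F [-0.3 -0.7 -0.1] w 0.525 tcp [0.6729 0.0437 0.0614]
shift mm [ 0.4 -2.1 -0. ] turn u [-0.01 -0.04  0.02] |s| 2.2 |r|deg 0.3
```

Well placed, so I'll close on the bar.

```bash
python3 -m jog '0 0 0 0 0 0 5; 0 0 0 0 0 0 5; 0 0 0 0 0 0 5; 0 0 0 0 0 0 5; 0 0 0 0 0 0 5' 50
python3 - <<'E'
from lib import *
P,Rt=handle_pose(0);delta(P,Rt)
# rows for arc
st=(P,Rt)
th=np.linspace(0,.44,21)
for a,b in zip(th[:-1],th[1:]):
    pa,ra=handle_pose(a);pb,rb=handle_pose(b)
    print(np.round(ra.inv().apply(pb-pa)*1000,1),((ra.inv()*rb).as_rotvec()/np.radians(6)).round(3))
E
```

```text
t: 4.2
eef_pos: [0.6741, 0.0446, 0.0652]
tool_rot: [0.704, 0.065, 0.705, -0.065]
contact_force: [-4.9, 0.4, 4.6]
gripper_width: 0.119
t 4.2 F [-4.9  0.4  4.6] w 0.119 tcp [0.6741 0.0446 0.0652]
shift mm [ 4.2 -3.3 -1. ] turn u [-0.01 -0.01  0.  ] |s| 5.4 |r|deg 0.1
[-4.9  0.  -1. ] [ 0.   -0.21  0.  ]
[-4.9 -0.  -1. ] [ 0.   -0.21  0.  ]
[-4.9 -0.  -1. ] [-0.   -0.21 -0.  ]
[-4.9  0.  -1. ] [ 0.   -0.21  0.  ]
[-4.9 -0.  -1. ] [ 0.   -0.21 -0.  ]
[-4.9  0.  -1. ] [ 0.   -0.21  0.  ]
[-4.9 -0.  -1. ] [-0.   -0.21  0.  ]
[-4.9  0.  -1. ] [ 0.   -0.21  0.  ]
[-4.9 -0.  -1. ] [-0.   -0.21 -0.  ]
[-4.9  0.  -1. ] [ 0.   -0.21  0.  ]
[-4.9  0.  -1. ] [ 0.   -0.21  0.  ]
[-4.9 -0.  -1. ] [-0.   -0.21  0.  ]
[-4.9  0.  -1. ] [-0.   -0.21 -0.  ]
[-4.9  0.  -1. ] [-0.   -0.21  0.  ]
[-4.9 -0.  -1. ] [ 0.   -0.21  0.  ]
[-4.9  0.  -1. ] [ 0.   -0.21 -0.  ]
[-4.9 -0.  -1. ] [ 0.   -0.21  0.  ]
[-4.9 -0.  -1. ] [-0.   -0.21 -0.  ]
[-4.9  0.  -1. ] [ 0.   -0.21  0.  ]
[-4.9 -0.  -1. ] [ 0.   -0.21  0.  ]
```

```bash
for i in 1; do :; done
python3 -m jog '-4.9 0 -1 0 -0.21 0 5; -4.9 0 -1 0 -0.21 0 5; -4.9 0 -1 0 -0.21 0 5; -4.9 0 -1 0 -0.21 0 5; -4.9 0 -1 0 -0.21 0 5'
python3 - <<'E'
from lib import *
P,Rt=handle_pose(.11);delta(P,Rt)
E
```

```text
t: 4.7
eef_pos: [0.668, 0.0457, 0.0885]
tool_rot: [0.742, 0.061, 0.664, -0.068]
contact_force: [-0.3, 2.3, -12.6]
gripper_width: 0.121
t 4.7 F [ -0.3   2.3 -12.6] w 0.121 tcp [0.668  0.0457 0.0885]
shift mm [ 3.3 -3.2 -1.2] turn u [-0.01  0.    0.  ] |s| 4.8 |r|deg 0.0
```

```bash
python3 -m jog '-4.9 0 -1 0 -0.21 0 5; -4.9 0 -1 0 -0.21 0 5; -4.9 0 -1 0 -0.21 0 5; -4.9 0 -1 0 -0.21 0 5; -4.9 0 -1 0 -0.21 0 5'
python3 -m jog '-4.9 0 -1 0 -0.21 0 5; -4.9 0 -1 0 -0.21 0 5; -4.9 0 -1 0 -0.21 0 5; -4.9 0 -1 0 -0.21 0 5; -4.9 0 -1 0 -0.21 0 5'
python3 -m jog '-4.9 0 -1 0 -0.21 0 5; -4.9 0 -1 0 -0.21 0 5; -4.9 0 -1 0 -0.21 0 5; -4.9 0 -1 0 -0.21 0 5; 0 0 0 0 0 0 5'
python3 - <<'E'
from lib import *
P,Rt=handle_pose(.418);delta(P,Rt)
shot("wrist","w3");shot("scene","s3")
E
```

```text
t: 5.2
eef_pos: [0.6592, 0.0473, 0.1117]
tool_rot: [0.777, 0.057, 0.623, -0.071]
contact_force: [-3.0, 4.3, -14.0]
gripper_width: 0.114
t: 5.7
eef_pos: [0.6479, 0.0494, 0.1337]
tool_rot: [0.81, 0.053, 0.579, -0.074]
contact_force: [-1.6, 4.4, -14.3]
gripper_width: 0.118
t: 6.2
eef_pos: [0.6368, 0.0514, 0.1509]
tool_rot: [0.835, 0.049, 0.543, -0.077]
contact_force: [-10.6, 3.6, -5.8]
gripper_width: 0.119
t 6.2 F [-10.6   3.6  -5.8] w 0.119 tcp [0.6368 0.0514 0.1509]
shift mm [ 3.6 -3.2 -1.1] turn u [ 0.01 -0.01  0.01] |s| 4.9 |r|deg 0.1
```

View pics/w3.png

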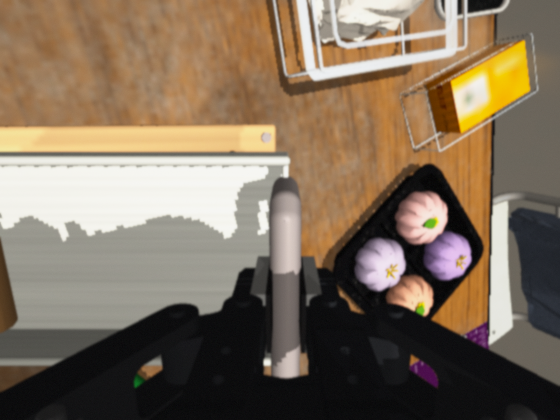

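View pics/s3.png

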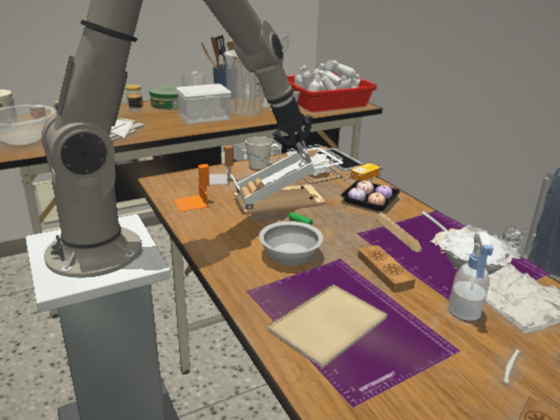

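The pan is tipped about 0.42 rad and the dowels have rolled to the low end. I'll release it and retreat along the tool axis.

```bash
python3 -m jog '0 0 0 0 0 0 40; 0 0 0 0 0 0 40; 0 0 0 0 0 0 40; 0 0 0 0 0 0 40'
python3 -m jog '-15 0 0 0 0 0 45; -30 0 0 0 0 0 45; -40 0 0 0 0 0 45; -40 0 0 0 0 0 45; -30 0 0 0 0 0 45'
python3 - <<'E'
from lib import *
from lib import *
# rough scoop yaw -21.4 -> tool z along 68.6 ; grip ~(.488,.272)
plan([.47,.24,.33],down(68.6),14)
E
```

```text
t: 6.7
eef_pos: [0.6405, 0.0505, 0.1529]
tool_rot: [0.836, 0.05, 0.541, -0.077]
contact_force: [-0.2, 0.3, 0.3]
gripper_width: 0.469
t: 7.2
eef_pos: [0.5766, 0.0631, 0.2966]
tool_rot: [0.836, 0.05, 0.542, -0.076]
contact_force: [0.8, 0.0, -0.9]
gripper_width: 0.527
-3.3 5.9 -4.3 -0.50 0.13 0.11 85; -6.4 12.4 -8.0 -1.00 0.26 0.21 85; -5.9 13.3 -6.8 -1.00 0.26 0.21 85; -5.4 14.1 -5.6 -1.00 0.26 0.21 85; -5.0 14.7 -4.2 -1.00 0.26 0.21 85
-4.5 15.2 -2.8 -1.00 0.26 0.21 85; -4.2 15.5 -1.3 -1.00 0.26 0.21 85; -3.8 15.6 0.2 -1.00 0.26 0.21 85; -3.5 15.6 1.8 -1.00 0.26 0.21 85; -3.2 15.4 3.3 -1.00 0.26 0.21 85
-3.0 15.1 4.8 -1.00 0.26 0.21 85; -2.8 14.5 6.3 -1.00 0.26 0.21 85; -2.7 13.9 7.7 -1.00 0.26 0.21 85; -1.3 6.5 4.5 -0.50 0.13 0.11 85
```

```bash
python3 -m jog '-3 6 -4 -0.5 0.13 0.11 85; -6 12 -8 -1 0.26 0.21 85; -6 13 -7 -1 0.26 0.21 85; -5 14 -6 -1 0.26 0.21 85; -5 15 -4 -1 0.26 0.21 85'
python3 -m jog '-4 15 -3 -1 0.26 0.21 85; -4 15 -1 -1 0.26 0.21 85; -4 16 0 -1 0.26 0.21 85; -3 16 2 -1 0.26 0.21 85; -3 15 3 -1 0.26 0.21 85'
python3 -m jog '-3 15 5 -1 0.26 0.21 85; -3 15 6 -1 0.26 0.21 85; -3 14 8 -1 0.26 0.21 85; -1 6 4 -0.5 0.13 0.11 85; 0 0 0 0 0 0 85'
python3 - <<'E'
from lib import *
delta([.47,.24,.33],down(68.6)); print(bot.get_obs()["q"])
shot("wrist","w4");p,_,_=shot("top","t4")
cv2.imwrite("pics/t4c.png",cv2.resize(p[130:310,120:300,::-1],None,fx=3.3,fy=3.3,interpolation=cv2.INTER_CUBIC))
E
```

```text
t: 7.7
eef_pos: [0.5398, 0.1236, 0.305]
tool_rot: [0.792, -0.116, 0.592, 0.098]
contact_force: [0.5, -0.6, -0.4]
gripper_width: 1.0
t: 8.2
eef_pos: [0.499, 0.1914, 0.3167]
tool_rot: [0.686, -0.291, 0.604, 0.283]
contact_force: [0.5, 0.9, -0.0]
gripper_width: 0.995
t: 8.7
eef_pos: [0.4703, 0.2396, 0.3257]
tool_rot: [0.582, -0.4, 0.584, 0.4]
contact_force: [-0.0, -0.4, 0.3]
gripper_width: 0.997
t 8.7 F [-0.  -0.4  0.3] w 0.997 tcp [0.4703 0.2396 0.3257]
shift mm [-4.3  0.5  0.2] turn u [ 0.04 -0.03 -0.02] |s| 4.4 |r|deg 0.3
[-0.04823281  0.21129338 -0.62877778  1.74789007  0.13157993  1.22832557
  0.49068581]
```

View pics/w4.png

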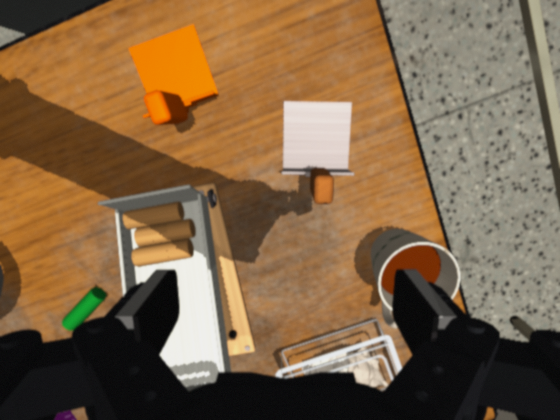

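View pics/t4c.png

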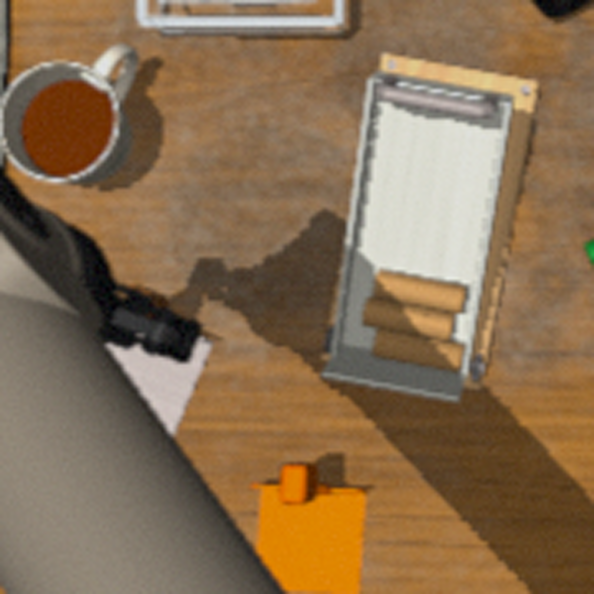

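The wrist view shows the scoop with its blade at px (283–351, 100–170), the back plate at y≈172 and the grip at (322,187). The three dowels lie together in the low part of the pan at (150–162, 215–252).

Run:
```python
from lib import *
z=np.load("w4.npz");W=z["W"];p=z["p"]
def rect(m,name):
    q=W[m];r=cv2.minAreaRect((q[:,:2]*1000).astype(np.float32));print(name,len(q),np.round(r[0],1),np.round(r[1],1),round(r[2],2),"z",np.percentile(q[:,2],[3,50,97]).round(4))
roi=np.zeros(p.shape[:2],bool);roi[95:215,270:365]=1
rect(roi&(W[...,2]>.1)&(W[...,2]<.13),"grip top")
h=cv2.cvtColor(p,cv2.COLOR_RGB2HSV)
m=roi&(h[...,1]<60)&(h[...,2]>120)&(W[...,2]<.02); rect(m,"blade")
rect(roi&(W[...,2]>.034)&(W[...,2]<.046),"plate top")
# pan tilt: floor fit
r2=np.zeros_like(roi);r2[265:345,140:215]=1
q=W[r2&(W[...,2]>.02)];u=(q-HINGE)@EX;k=np.polyfit(u,q[:,2],1);print("tilt",np.arctan(k[0]),"z at hinge",k[1])
r3=np.zeros_like(roi);r3[200:268,118:196]=1
m=r3&(h[...,1]>90)&(W[...,2]>.03)&(W[...,2]<.15)
th=np.arctan(k[0]);rot=R.from_rotvec(-EY*th)
n,l,s,c=cv2.connectedComponentsWithStats(m.astype(np.uint8))
for i in range(1,n):
    if s[i,4]>60:
        q=rot.inv().apply(W[l==i]-HINGE);x=q@EX;y=q@EY;zz=q[:,2]-.003
        print(c[i].round(),s[i,4],"x",np.percentile(x,[2,50,98]).round(4),"y",np.percentile(y,[2,98]).round(4),"z",np.percentile(zz,[50,98]).round(4))
```

```text
grip top 608 [485.5 273.4] [20. 30.] 68.69 z [0.1059 0.1165 0.1185]
blade 4407 [446.  289.8] [84.4 91.3] 67.9 z [-0.0008  0.0009  0.0027]
plate top 165 [480.9 275.4] [86.9  5. ] 68.41 z [0.039  0.0408 0.0423]
tilt -1.0712416511194858 z at hinge 0.29385791920965054
[160. 233.] 3331 x [-0.0254 -0.0206 -0.0098] y [-0.0449  0.0325] z [0.0372 0.0684]
```

```bash
cat > panfit.py <<'E'
from lib import *
def fit(tag,prints=True):
    z=np.load(tag+".npz");W=z["W"];p=z["p"];h=cv2.cvtColor(p,cv2.COLOR_RGB2HSV)
    q=W-HINGE;u=q@EX;v=q@EY
    m=(abs(v)<.04)&(u>.1)&(u<.19)&(W[...,2]>.035)&(W[...,2]<.13)&(h[...,1]<60)
    Q=W[m];uu=u[m];k=np.polyfit(uu,Q[:,2],1)
    for _ in range(4):
        e=abs(np.polyval(k,uu)-Q[:,2]);g=e<max(.004,np.median(e)*1.5);k=np.polyfit(uu[g],Q[g,2],1)
    th=np.arctan(k[0]);print("tilt",th,"n",g.sum(),"floor z at hinge",k[1]+.018*0)
    rot=R.from_rotvec(-EY*th);L=rot.inv().apply(q.reshape(-1,3)).reshape(q.shape)
    x=L@EX;y=v;zz=L[...,2]-.003
    m=(h[...,1]>80)&(x>-.005)&(x<.2)&(abs(y)<.052)&(zz>.006)&(zz<.06)&(h[...,0]<25)
    n,l,s,c=cv2.connectedComponentsWithStats(m.astype(np.uint8),connectivity=4)
    for i in range(1,n):
        if s[i,4]>60: print(c[i].round(),s[i,4],"x",np.percentile(x[l==i],[2,50,98]).round(4),"y",np.percentile(y[l==i],[1,99]).round(4),"z",np.percentile(zz[l==i],[50,98]).round(4))
    # height profile
    for yy in (-.02,0,.02):
        print(yy,[(round(a,3),round(float(np.median(zz[(abs(x-a)<.002)&(abs(y-yy)<.004)&(abs(zz)<.08)])) ,3)) for a in np.arange(.004,.1,.006) if ((abs(x-a)<.002)&(abs(y-yy)<.004)&(abs(zz)<.08)).any()])
    return th
if __name__=="__main__":
    import sys; fit(sys.argv[1])
E
python3 panfit.py w4; python3 panfit.py t4
python3 - <<'E'
from lib import *
plan([.4855,.2734,.13],down(68.4),8)
E
```

```text
tilt 0.4165424502037081 n 3603 floor z at hinge 0.020638890993066192
[160. 233.] 3344 x [0.0039 0.038  0.0702] y [-0.0463  0.0333] z [0.0212 0.024 ]
-0.02 [(np.float64(0.004), 0.02), (np.float64(0.01), 0.023), (np.float64(0.016), 0.022), (np.float64(0.022), 0.017), (np.float64(0.028), 0.02), (np.float64(0.034), 0.023), (np.float64(0.04), 0.022), (np.float64(0.046), 0.017), (np.float64(0.052), 0.02), (np.float64(0.058), 0.023), (np.float64(0.064), 0.022), (np.float64(0.07), 0.015), (np.float64(0.076), -0.0)]
0 [(np.float64(0.004), 0.021), (np.float64(0.01), 0.023), (np.float64(0.016), 0.022), (np.float64(0.022), 0.017), (np.float64(0.028), 0.02), (np.float64(0.034), 0.023), (np.float64(0.04), 0.022), (np.float64(0.046), 0.017), (np.float64(0.052), 0.021), (np.float64(0.058), 0.023), (np.float64(0.064), 0.022), (np.float64(0.07), 0.015), (np.float64(0.076), -0.001), (np.float64(0.082), -0.001), (np.float64(0.088), -0.001), (np.float64(0.094), -0.001)]
0.02 [(np.float64(0.004), 0.015), (np.float64(0.01), 0.017), (np.float64(0.016), 0.017), (np.float64(0.022), 0.015), (np.float64(0.028),
[... 1393 characters left out ...]
0.037), (np.float64(0.01), 0.019), (np.float64(0.016), 0.022), (np.float64(0.022), 0.02), (np.float64(0.028), 0.018), (np.float64(0.034), 0.02), (np.float64(0.04), 0.023), (np.float64(0.046), 0.019), (np.float64(0.052), 0.015), (np.float64(0.058), 0.019), (np.float64(0.064), 0.019), (np.float64(0.07), 0.017), (np.float64(0.076), 0.006), (np.float64(0.082), 0.0), (np.float64(0.088), -0.003), (np.float64(0.094), -0.001)]
13.9 -0.1 2.8 0.00 -0.00 -0.00 85; 27.8 -0.1 5.6 0.00 -0.01 -0.00 85; 27.8 -0.1 5.6 0.00 -0.01 -0.00 85; 27.9 -0.1 5.6 0.00 -0.01 -0.00 85; 27.9 -0.1 5.6 0.00 -0.01 -0.00 85
27.9 -0.1 5.5 0.00 -0.01 -0.00 85; 27.9 -0.1 5.5 0.00 -0.01 -0.00 85; 13.9 -0.0 2.8 0.00 -0.00 -0.00 85
```

The fit shows pan tilt ≈0.417 and dowels at x=12, 36 and 60 mm, which matches the model. Next I'll grasp the scoop.

```bash
python3 -m jog '14 0 3 0 0 0 70; 28 0 5.5 0 0 0 70; 28 0 5.5 0 0 0 70; 28 0 5.5 0 0 0 70; 28 0 5.5 0 0 0 70'
python3 -m jog '28 0 5.5 0 0 0 70; 28 0 5.5 0 0 0 70; 14 0 3 0 0 0 70; 0 0 0 0 0 0 70'
python3 - <<'E'
from lib import *
delta([.4855,.2734,.070],down(68.4))
E
```

```text
t: 9.3
eef_pos: [0.4794, 0.2601, 0.1964]
tool_rot: [0.582, -0.399, 0.586, 0.398]
contact_force: [0.0, -0.1, 0.1]
gripper_width: 0.823
t: 9.7
eef_pos: [0.4831, 0.2727, 0.126]
tool_rot: [0.581, -0.399, 0.587, 0.399]
contact_force: [-1.2, -0.2, -0.1]
gripper_width: 0.82
t 9.7 F [-1.2 -0.2 -0.1] w 0.82 tcp [0.4831 0.2727 0.126 ]
shift mm [56.  -2.2  2. ] turn u [ 0.04 -0.08 -0.04] |s| 56.1 |r|deg 0.6
```

```bash
python3 -m jog '10 -1 0 0 0 0 70; 20 -1 1 0 -0.05 0 70; 18 0 0 0 0 0 70; 8 0 0 0 0 0 70; 0 0 0 0 0 0 70'
python3 - <<'E'
from lib import *
delta([.4855,.2734,.070],down(68.4))
E
python3 -m jog '0 0 0 0 0 0 40; 0 0 0 0 0 0 12; 0 0 0 0 0 0 12; 0 0 0 0 0 0 12; 0 0 0 0 0 0 12' 100
python3 - <<'E'
from lib import *
delta([.4855,.2734,.070],down(68.4))
shot("wrist","w5")
E
```

```text
t: 10.2
eef_pos: [0.4865, 0.2734, 0.072]
tool_rot: [0.583, -0.398, 0.584, 0.399]
contact_force: [0.1, 0.7, -0.9]
gripper_width: 0.821
t 10.2 F [ 0.1  0.7 -0.9] w 0.821 tcp [0.4865 0.2734 0.072 ]
shift mm [ 2.   0.9 -0.3] turn u [ 0.04 -0.   -0.02] |s| 2.3 |r|deg 0.3
t: 10.7
eef_pos: [0.487, 0.2739, 0.073]
tool_rot: [0.584, -0.398, 0.584, 0.399]
contact_force: [-0.2, -1.2, 5.4]
gripper_width: 0.22
t 10.7 F [-0.2 -1.2  5.4] w 0.22 tcp [0.487  0.2739 0.073 ]
shift mm [ 3.   1.2 -1. ] turn u [ 0.04  0.01 -0.01] |s| 3.4 |r|deg 0.3
```

View pics/w5.png

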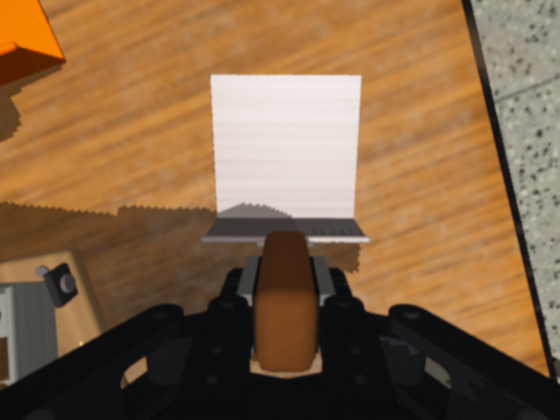

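The view shows the scoop square in the jaws, with its blade at px (212–360, 75–215). I'll measure its pose in the tool frame.

Run:
```python
from lib import *
o,p,Rc=pose();z=np.load("w5.npz");W=z["W"];I=z["p"]
h=cv2.cvtColor(I,cv2.COLOR_RGB2HSV)
T=Rc.inv().apply((W-p).reshape(-1,3)).reshape(W.shape)*1000
m=np.zeros(I.shape[:2],bool);m[60:225,190:375]=1
m&=(h[...,1]<45)&(h[...,2]>120)
n,l,s,c=cv2.connectedComponentsWithStats(m.astype(np.uint8));i=1+s[1:,4].argmax();m=l==i
q=T[m];print(len(q),"tool x",np.percentile(q[:,0],[2,50,98]).round(1),"y",np.percentile(q[:,1],[.3,99.7]).round(1),"z",np.percentile(q[:,2],[.3,99.7]).round(1))
r=cv2.minAreaRect(q[:,1:].astype(np.float32));print(r)
k=np.linalg.lstsq(np.c_[q[:,1:],np.ones(len(q))],q[:,0],rcond=None)[0];print("plane",k)
# lip edge
for zz in (-30,0,30):
    g=abs(q[:,2]-zz)<3; print(zz,np.percentile(q[g,1],[99.5]))
```

```text
20241 tool x [70.6 72.1 73.5] y [ 7.4 89.1] z [-42.   41.1]
((48.31847381591797, -0.4804534912109375), (82.6827621459961, 83.8862533569336), 0.2738213539123535)
plane [-2.48197047e-02  1.68270124e-03  7.24531059e+01]
-30 [89.42808152]
0 [88.93228852]
30 [88.9591343]
```

```bash
cat >> lib.py <<'E'
SO=np.array([.073,.0472,-.0005])      # scoop origin in tool frame
RS=R.from_matrix(np.array([[0,0,-1],[-1,0,0],[0,1,0.]]))  # columns: scoop x,y,z in tool axes
def scoop_tcp(lip,yaw,tilt,along=-.042,h=0):
    """TCP pose so that scoop point (along,0,h) is at world 'lip'; tilt = nose down (rad)"""
    b=np.radians(yaw); ey=np.array([-np.sin(b),np.cos(b),0])
    Rw=R.from_rotvec(-ey*tilt)*R.from_euler('z',yaw,degrees=True)
    Rt=Rw*RS.inv()
    so=np.array(lip)-Rw.apply([along,0,h])
    return so-Rt.apply(SO),Rt
def scoop_now():
    o,p,Rc=pose(); so=p+Rc.apply(SO); Rw=Rc*RS; return so,Rw,so+Rw.apply([-.042,0,0])
TH=.417
def pan_scoop(x,y,z,phi_deg):
    """lip at pan coords, phi = nose-down relative to pan floor, deg"""
    return scoop_tcp(panpt(x,y,z,TH),YAW,TH+np.radians(phi_deg))
def inpan():
    so,Rw,lip=scoop_now(); rot=R.from_rotvec(-EY*TH)
    f=lambda w:(lambda q:np.array([q@EX,q@EY,q[2]-.003])*1000)(rot.inv().apply(w-HINGE))
    print("lip in pan",f(lip).round(1),"rear",f(so+Rw.apply([.042,0,0])).round(1))
E
python3 - <<'E'
from lib import *
so,Rw,lip=scoop_now();print(so,Rw.as_euler('zyx',degrees=True))
o,p,Rc=pose(); plan(p+[0,0,.16],down(68.4),6,g=12)
P,Rt=pan_scoop(.095,-.004,.07,3)
print(P); plan(P,Rt,12,g=12,start=(p+[0,0,.16],down(68.4)))
E
```

```text
[4.42892265e-01 2.90664440e-01 9.69716208e-05] [-2.13417102e+01  2.13072391e-02  7.66225185e-02]
-16.0 0.0 0.0 0.00 0.00 -0.00 12; -32.0 0.0 0.0 0.01 0.00 -0.00 12; -32.0 0.0 0.0 0.01 0.00 -0.00 12; -32.0 0.0 0.0 0.01 0.00 -0.00 12; -32.0 0.0 0.0 0.01 0.00 -0.00 12
-16.0 0.0 0.0 0.00 0.00 -0.00 12
[0.55617521 0.05951597 0.22867351]
0.2 -6.5 -7.9 -0.08 -0.02 -0.20 12; 0.6 -12.9 -15.9 -0.17 -0.04 -0.41 12; 1.1 -12.6 -16.1 -0.17 -0.04 -0.41 12; 1.6 -12.2 -16.4 -0.17 -0.04 -0.41 12; 2.0 -11.8 -16.6 -0.17 -0.04 -0.41 12
2.4 -11.5 -16.8 -0.17 -0.04 -0.41 12; 2.9 -11.1 -17.0 -0.17 -0.04 -0.41 12; 3.2 -10.6 -17.2 -0.17 -0.04 -0.41 12; 3.6 -10.2 -17.4 -0.17 -0.04 -0.41 12; 4.0 -9.7 -17.6 -0.17 -0.04 -0.41 12
4.3 -9.2 -17.8 -0.17 -0.04 -0.41 12; 2.3 -4.4 -9.0 -0.08 -0.02 -0.20 12
```

```bash
python3 -m jog '-16 0 0 0 0 0 12; -32 0 0 0 0 0 12; -32 0 0 0 0 0 12; -32 0 0 0 0 0 12; -32 0 0 0 0 0 12' 100
python3 -m jog '-16 0 0 0 0 0 12; 0 -6 -8 -0.08 0 -0.2 12; 1 -13 -16 -0.17 -0.04 -0.41 12; 1 -12.5 -16 -0.17 -0.04 -0.41 12; 2 -12 -16.5 -0.17 -0.04 -0.41 12'
python3 -m jog '2 -12 -17 -0.17 -0.04 -0.41 12; 2 -11.5 -17 -0.17 -0.04 -0.41 12; 3 -11 -17 -0.17 -0.04 -0.41 12; 3 -10.5 -17 -0.17 -0.04 -0.41 12; 4 -10 -17.5 -0.17 -0.04 -0.41 12'
python3 -m jog '4 -10 -17.5 -0.17 -0.04 -0.41 12; 4 -9 -18 -0.17 -0.04 -0.41 12; 2 -4 -9 -0.08 -0.02 -0.2 12; 0 0 0 0 0 0 12'
python3 - <<'E'
from lib import *
P,Rt=pan_scoop(.095,-.004,.07,3); delta(P,Rt); inpan(); print(bot.get_obs()["q"].round(2) if hasattr(bot.get_obs()["q"],"round") else bot.get_obs()["q"])
shot("wrist","w6"); shot("scene","s6")
E
```

```text
t: 11.25
eef_pos: [0.4863, 0.2735, 0.2183]
tool_rot: [0.584, -0.398, 0.584, 0.4]
contact_force: [0.7, -0.5, -1.8]
gripper_width: 0.223
t: 11.75
eef_pos: [0.5079, 0.2037, 0.2293]
tool_rot: [0.602, -0.457, 0.536, 0.375]
contact_force: [0.3, -0.1, -2.2]
gripper_width: 0.222
t: 12.25
eef_pos: [0.5392, 0.1061, 0.2275]
tool_rot: [0.624, -0.534, 0.461, 0.336]
contact_force: [0.2, -0.5, -1.9]
gripper_width: 0.222
t: 12.65
eef_pos: [0.5539, 0.0563, 0.2263]
tool_rot: [0.631, -0.569, 0.423, 0.315]
contact_force: [-0.0, -0.5, -1.3]
gripper_width: 0.222
t 12.65 F [-0.  -0.5 -1.3] w 0.222 tcp [0.5539 0.0563 0.2263]
shift mm [-1.3 -2.6  3.5] turn u [ 0.07 -0.01 -0.01] |s| 4.6 |r|deg 0.5
lip in pan [92.4 -8.4 68.6] rear [176.3  -7.7  72.9]
[ 0.09  0.13 -0.47  2.15  0.61  0.54  0.56]
```

View pics/w6.png

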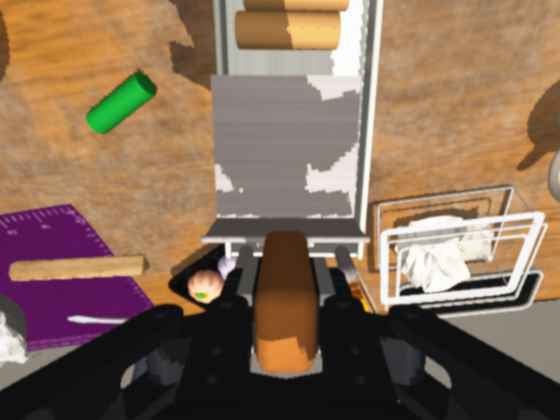

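View pics/s6.png

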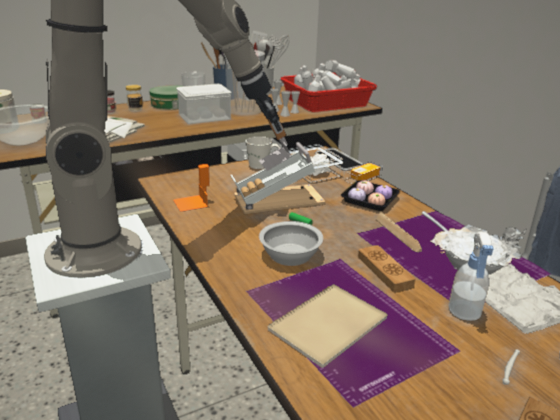

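The scoop hovers over the pan and the dowels lie ahead of its lip. Now down to the floor.

Run:
```python
from lib import *
P,Rt=pan_scoop(.088,-.004,.003,3); plan(P,Rt,6,g=12)
```

```text
6.6 0.9 0.1 0.01 0.00 -0.00 12; 13.2 1.8 0.1 0.02 0.00 -0.00 12; 13.2 1.8 0.1 0.02 0.00 -0.00 12; 13.2 1.8 0.1 0.02 0.00 -0.00 12; 13.2 1.8 0.1 0.02 0.00 -0.00 12
6.6 0.9 0.1 0.01 0.00 -0.00 12
```

```bash
python3 -m jog '7 1 0 0 0 0 12; 13 2 0 0 0 0 12; 13 2 0 0 0 0 12; 13 2 0 0 0 0 12; 13 2 0 0 0 0 12'
python3 -m jog '6 1 0 0 0 0 12; 0 0 0 0 0 0 12; 0 0 0 0 0 0 12'
python3 - <<'E'
from lib import *
P,Rt=pan_scoop(.088,-.004,.001,3); delta(P,Rt); inpan(); print(np.round(bot.get_obs()["q"],2))
E
```

```text
t: 13.25
eef_pos: [0.5745, 0.0567, 0.1704]
tool_rot: [0.632, -0.569, 0.421, 0.316]
contact_force: [0.5, -0.7, -1.0]
gripper_width: 0.223
t: 13.55
eef_pos: [0.5761, 0.056, 0.1657]
tool_rot: [0.632, -0.569, 0.421, 0.316]
contact_force: [0.5, 0.1, -1.7]
gripper_width: 0.222
t 13.55 F [ 0.5  0.1 -1.7] w 0.222 tcp [0.5761 0.056  0.1657]
shift mm [ 3.3  0.2 -0.2] turn u [0.09 0.02 0.01] |s| 3.3 |r|deg 0.6
lip in pan [88.1 -4.5  4.2] rear [172.   -3.7   8.7]
[ 0.02  0.26 -0.4   2.17  0.84  0.44  0.33]
```

```bash
python3 -m jog '2 0 0 0.09 0 0 12; 1.5 0 0 0 0 0 12; 0 0 0 0 0 0 12'
python3 - <<'E'
from lib import *
P,Rt=pan_scoop(.088,-.004,.001,3); delta(P,Rt); inpan()
E
```

```text
t: 13.85
eef_pos: [0.5777, 0.0551, 0.1627]
tool_rot: [0.635, -0.566, 0.422, 0.313]
contact_force: [-0.4, 0.1, -1.8]
gripper_width: 0.223
t 13.85 F [-0.4  0.1 -1.8] w 0.223 tcp [0.5777 0.0551 0.1627]
shift mm [-0.2  0.4  0.4] turn u [-0.01  0.02  0.02] |s| 0.6 |r|deg 0.2
lip in pan [88.5 -4.2  0.7] rear [172.4  -4.3   5.2]
```

```bash
python3 -m jog '1 0 0 0 0 0 12; 0.5 0 0 0 0 0 12; 0 0 0 0 0 0 12'
python3 - <<'E'
from lib import *
inpan(); shot("wrist","w7")
E
```

```text
t: 14.15
eef_pos: [0.5786, 0.055, 0.1616]
tool_rot: [0.635, -0.566, 0.422, 0.313]
contact_force: [-1.5, 0.0, 3.2]
gripper_width: 0.223
lip in pan [88.9 -4.1 -0.7] rear [172.8  -4.2   3.8]
```

View pics/w7.png

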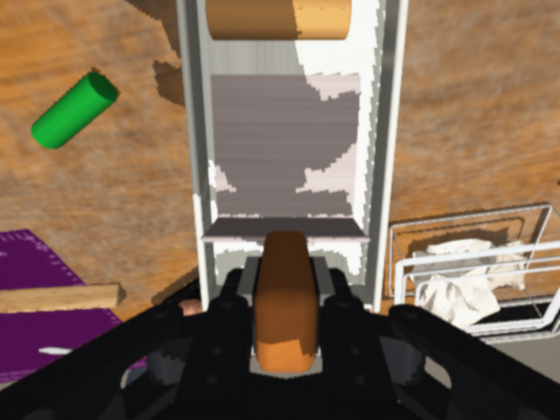

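Lip contact is light, about 5 N. Now I'll slide downhill.

```bash
python3 -m jog '-0.2 4 0 0 0 0 12; -0.2 5 0 0 0 0 12; -0.2 5 0 0 0 0 12; -0.3 5 0 0 0 0 12; -0.3 5 0 0 0 0 12'
python3 -c "from lib import *; inpan(); print(np.round(bot.get_obs()['q'],2))"
python3 -m jog '-0.2 4 0 0 0 0 12; -0.2 4 0 0 0 0 12; -0.2 4 0 0 0 0 12; -0.2 4 0 0 0 0 12; -0.2 4 0 0 0 0 12'
python3 -c "from lib import *; inpan(); print(np.round(bot.get_obs()['q'],2)); shot('wrist','w8')"
```

```text
t: 14.7
eef_pos: [0.558, 0.0597, 0.1527]
tool_rot: [0.636, -0.566, 0.421, 0.313]
contact_force: [2.7, -1.0, 10.3]
gripper_width: 0.225
lip in pan [66.2 -3.1 -0.5] rear [150.1  -3.2   4.2]
[-0.02  0.25 -0.37  2.23  0.92  0.42  0.22]
t: 15.2
eef_pos: [0.5404, 0.0632, 0.1448]
tool_rot: [0.636, -0.566, 0.421, 0.313]
contact_force: [1.8, -0.2, 7.0]
gripper_width: 0.223
lip in pan [46.7 -2.9 -0.5] rear [130.5  -2.9   4.3]
[-0.05  0.24 -0.36  2.27  0.98  0.4   0.13]
```

View pics/w8.png

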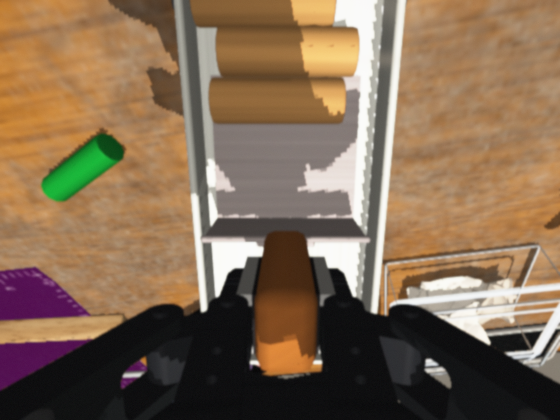

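The first dowel (px y≈100) is already on the blade, so I'll keep sliding.

```bash
python3 -m jog '-0.2 4 0 0 0 0 12; -0.2 4 0 0 0 0 12; -0.2 4 0 0 0 0 12; -0.2 4 0 0 0 0 12; -0.2 4 0 0 0 0 12'
python3 -c "from lib import *; inpan(); print(np.round(bot.get_obs()['q'],2))"
python3 -m jog '-0.2 4 0 0 0 0 12; -0.2 4 0 0 0 0 12; -0.2 4 0 0 0 0 12; -0.2 3 0 0 0 0 12; -0.2 2 0 0 0 0 12'
python3 -c "from lib import *; inpan(); print(np.round(bot.get_obs()['q'],2)); shot('wrist','w9')"
```

```text
t: 15.75
eef_pos: [0.5228, 0.0666, 0.1369]
tool_rot: [0.636, -0.566, 0.421, 0.313]
contact_force: [2.4, 0.5, 7.6]
gripper_width: 0.217
lip in pan [27.1 -2.7 -0.6] rear [110.9  -2.8   4.3]
[-0.08  0.23 -0.35  2.31  1.04  0.39  0.04]
t: 16.25
eef_pos: [0.5077, 0.0692, 0.1302]
tool_rot: [0.636, -0.566, 0.421, 0.312]
contact_force: [3.3, -0.7, 9.6]
gripper_width: 0.222
lip in pan [10.4 -2.8 -0.5] rear [94.2 -2.9  4.4]
[-0.11  0.22 -0.35  2.34  1.1   0.38 -0.04]
```

View pics/w9.png

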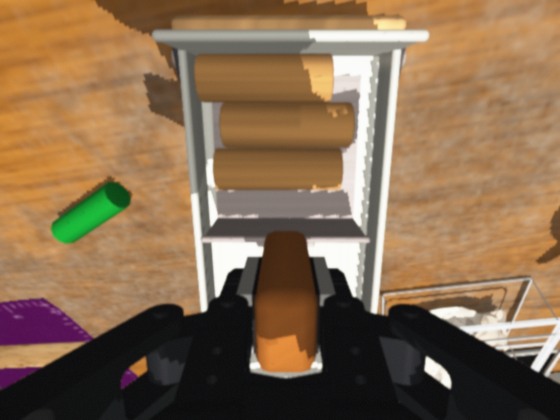

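```bash
python3 -m jog '-0.2 3 0 0 0 0 12; -0.1 2 0 0 0 0 12; -0.1 1 0 0 0 0 12; 0 0 0 0 0 0 12'
python3 - <<'E'
from lib import *
inpan(); shot('wrist','w10')
# rotation plan: lip at pan x=4, rear underside z>=2
prev=None
o,p,Rc=pose()
prev=(p,Rc)
for phi in (1,-1.5,-5,-9,-13,-17,-21,-25,-29,-33):
    f=np.radians(-phi)
    cur=pan_scoop(.0045,-.0028,max(.0,.084*np.sin(f))+.002,phi)
    s=prev[1].inv().apply(cur[0]-prev[0])*1000;r=(prev[1].inv()*cur[1]).as_rotvec()/np.radians(6)
    print(phi,np.round(s,1),np.round(r,2)); prev=cur
E
```

```text
t: 16.7
eef_pos: [0.5019, 0.0705, 0.1275]
tool_rot: [0.636, -0.566, 0.421, 0.313]
contact_force: [3.0, -0.4, 7.5]
gripper_width: 0.222
lip in pan [ 3.7 -2.7 -0.5] rear [87.6 -2.8  4.3]
1 [ 1.1 -3.7  0.3] [-0.01  0.04  0.38]
-1.5 [ 1.8 -3.1  0. ] [ 0.   -0.    0.42]
-5 [ 0.5 -4.2 -0. ] [0.   0.   0.58]
-9 [ 0.6 -4.4 -0. ] [ 0.   -0.    0.67]
-13 [ 0.7 -4.   0. ] [-0.   -0.    0.67]
-17 [ 0.9 -3.6  0. ] [0.   0.   0.67]
-21 [ 1.1 -3.3 -0. ] [-0.   -0.    0.67]
-25 [ 1.4 -2.9 -0. ] [0.   0.   0.67]
-29 [ 1.7 -2.7  0. ] [ 0.   -0.    0.67]
-33 [ 2.  -2.4 -0. ] [-0.    0.    0.67]
```

View pics/w10.png

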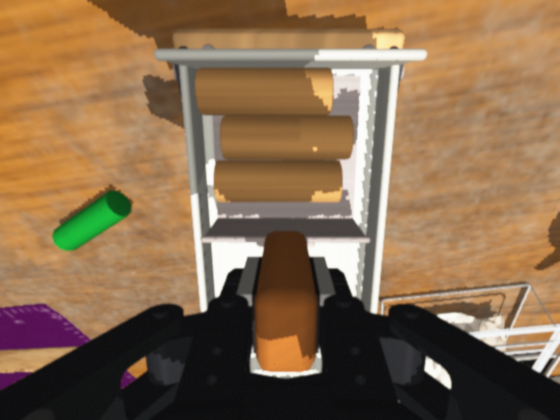

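All three dowels are over the blade, at px rows 92, 137 and 181. Now I'll tilt the nose up along the low wall.

```bash
python3 -m jog '1 -3.5 0 0 0 0.38 12; 1.6 -3 0 0 0 0.42 12; 0.5 -4.2 0 0 0 0.58 12; 0.6 -4.3 0 0 0 0.67 12; 0 0 0 0 0 0 12'
python3 - <<'E'
from lib import *
inpan()
prev=pose()[1:]
for phi in (-13,-17,-21,-25,-29,-33):
    f=np.radians(-phi)
    cur=pan_scoop(.0045,-.0028,max(.0,.084*np.sin(f))+.002,phi)
    s=prev[1].inv().apply(cur[0]-prev[0])*1000;r=(prev[1].inv()*cur[1]).as_rotvec()/np.radians(6)
    print(phi,np.round(s,1),np.round(r,2)); prev=cur
shot('wrist','w11')
E
```

```text
t: 17.25
eef_pos: [0.5167, 0.0663, 0.1283]
tool_rot: [0.598, -0.516, 0.481, 0.379]
contact_force: [0.4, 0.6, -1.8]
gripper_width: 0.223
lip in pan [ 3.2 -3.9 14.4] rear [86.1 -4.2  0.9]
-13 [-0.7 -4.8  1.7] [-0.03  0.03  0.62]
-17 [ 0.9 -3.6  0. ] [0.   0.   0.67]
-21 [ 1.1 -3.3 -0. ] [-0.   -0.    0.67]
-25 [ 1.4 -2.9 -0. ] [0.   0.   0.67]
-29 [ 1.7 -2.7  0. ] [ 0.   -0.    0.67]
-33 [ 2.  -2.4 -0. ] [-0.    0.    0.67]
```

View pics/w11.png

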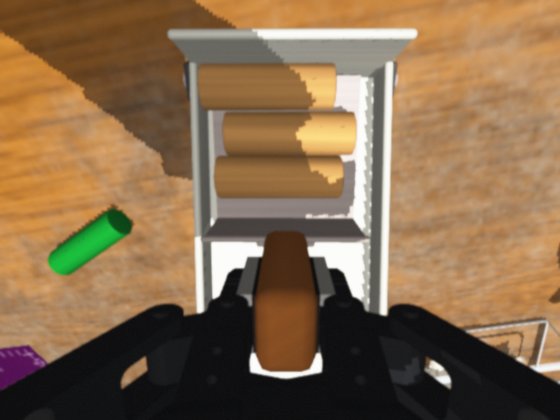

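Working as planned, with the dowels riding on the blade. I'll continue to about 9–10° nose-up.

```bash
python3 -m jog '-0.5 -4.5 0.5 0 0 0.62 12; 0.8 -3.6 0 0 0 0.67 12; 1 -3.3 0 0 0 0.67 12; 1.3 -2.9 0 0 0 0.67 12; 1.5 -2.7 0 0 0 0.67 12'
python3 -m jog '1.5 -2.4 0 0 0 0.67 12; 0 0 0 0 0 0 12; 0 0 0 0 0 0 12'
python3 - <<'E'
from lib import *
inpan(); so,Rw,lip=scoop_now();print(so,Rw.as_matrix()[:,0])
print(np.round(bot.get_obs()['q'],2));shot('wrist','w12')
E
```

```text
t: 17.8
eef_pos: [0.5303, 0.064, 0.1255]
tool_rot: [0.522, -0.427, 0.564, 0.477]
contact_force: [0.4, -0.3, -2.9]
gripper_width: 0.222
t: 18.1
eef_pos: [0.5327, 0.0639, 0.1237]
tool_rot: [0.506, -0.408, 0.578, 0.494]
contact_force: [-0.3, -0.6, -2.4]
gripper_width: 0.22
lip in pan [ 1.3 -4.  48.6] rear [71.8 -3.9  2.8]
[0.47540401 0.07395027 0.05907982] [ 0.97106587 -0.17842922 -0.15872648]
[ 0.24  0.53 -0.58  1.84  0.25  1.01  0.95]
```

View pics/w12.png

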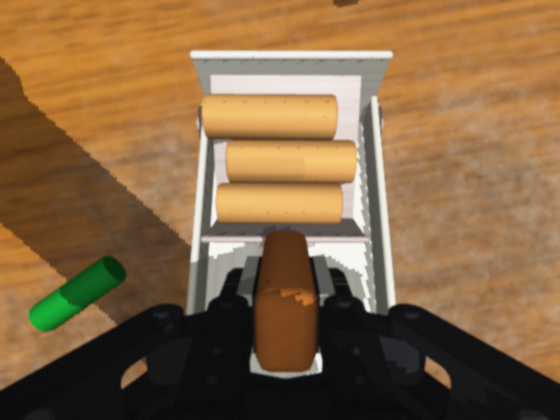

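The dowels have rolled back against the back plate at px rows 115, 160 and 203, with the nose up 9°. Now I'll lift.

Run:
```python
from lib import *
o,p,Rc=pose(); plan(p+[0,0,.12]+EY*.003,Rc,10,g=12)
```

```text
-6.6 1.1 0.2 0.00 0.00 0.00 12; -13.2 2.1 0.3 0.00 0.00 0.00 12; -13.2 2.1 0.3 0.00 0.00 0.00 12; -13.2 2.1 0.3 0.00 0.00 0.00 12; -13.2 2.1 0.3 0.00 0.00 0.00 12
-13.2 2.1 0.3 0.00 0.00 0.00 12; -13.2 2.1 0.3 0.00 0.00 0.00 12; -13.2 2.1 0.3 0.00 0.00 0.00 12; -13.2 2.1 0.3 0.00 0.00 0.00 12; -6.6 1.1 0.2 0.00 0.00 0.00 12
```

```bash
python3 -m jog '-5 0.8 1 0 0 0 12; -10 1.6 1 0 0 0 12; -10 1.6 1 0 0 0 12; -13 2 0 0 0 0 12; -13 2 0 0 0 0 12'
python3 -m jog '-13 2 0 0 0 0 12; -13 2 0 0 0 0 12; -13 2 0 0 0 0 12; -13 2 0 0 0 0 12; -8 1.3 0 0 0 0 12'
python3 -m jog '0 0 0 0 0 0 12; 0 0 0 0 0 0 12; 0 0 0 0 0 0 12'
python3 - <<'E'
from lib import *
so,Rw,lip=scoop_now();print(so,Rw.as_matrix()[:,0])
print(np.round(bot.get_obs()['q'],2));shot('wrist','w13')
B=[.4435,-.232]
np.savetxt('b',B)
# bowl approach: level-ish, same tilt, yaw -28, lip over bowl
P,Rt=scoop_tcp([.475,-.25,.15],-28,-np.radians(9)); print(P); plan(P,Rt,16,g=12)
E
```

```text
t: 18.65
eef_pos: [0.5349, 0.0667, 0.178]
tool_rot: [0.506, -0.407, 0.577, 0.495]
contact_force: [-0.2, -0.1, -2.6]
gripper_width: 0.223
t: 19.15
eef_pos: [0.5355, 0.0665, 0.2386]
tool_rot: [0.507, -0.407, 0.577, 0.495]
contact_force: [0.1, -0.1, -2.3]
gripper_width: 0.22
t: 19.45
eef_pos: [0.5346, 0.0662, 0.2364]
tool_rot: [0.506, -0.407, 0.578, 0.495]
contact_force: [-0.3, 0.5, -3.1]
gripper_width: 0.217
[0.47722367 0.07642067 0.17194084] [ 0.97075863 -0.1786754  -0.16032086]
[ 0.28  0.4  -0.62  1.73  0.16  1.22  1.  ]
[ 0.56310702 -0.29628105  0.20814729]
0.4 -3.2 -11.7 0.10 -0.01 -0.00 12; 0.8 -6.7 -23.4 0.19 -0.03 -0.00 12; 0.7 -7.2 -23.2 0.19 -0.03 -0.00 12; 0.6 -7.6 -23.1 0.19 -0.03 -0.00 12; 0.6 -8.1 -22.9 0.19 -0.03 -0.00 12
0.5 -8.6 -22.8 0.19 -0.03 -0.00 12; 0.4 -9.0 -22.6 0.19 -0.03 -0.00 12; 0.4 -9.5 -22.4 0.19 -0.03 -0.00 12; 0.3 -9.9 -22.2 0.19 -0.03 -0.00 12; 0.2 -10.4 -22.0 0.19 -0.03 -0.00 12
0.2 -10.8 -21.8 0.19 -0.03 -0.00 12; 0.1 -11.2 -21.6 0.19 -0.03 -0.00 12; 0.0 -11.7 -21.3 0.19 -0.03 -0.00 12; -0.0 -12.1 -21.1 0.19 -0.03 -0.00 12; -0.1 -12.5 -20.8 0.19 -0.03 -0.00 12
-0.1 -6.5 -10.3 0.10 -0.01 -0.00 12
```

View pics/w13.png

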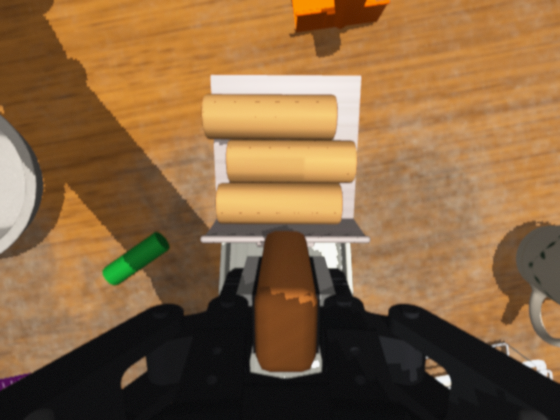

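```bash
python3 -m jog '0 -1.5 -5 0.05 0 0 12; 0.3 -2.5 -9 0.08 0 0 12; 0.4 -4 -14 0.12 -0.02 0 12; 0.5 -6 -18 0.17 -0.02 0 12; 0.6 -7 -20 0.19 -0.03 0 12' 100
python3 -m jog '0.5 -8 -21 0.19 -0.03 0 12; 0.5 -8.5 -22 0.19 -0.03 0 12; 0.5 -9 -22 0.19 -0.03 0 12; 0.4 -9.5 -22 0.19 -0.03 0 12; 0.3 -10 -22 0.19 -0.03 0 12'
python3 -m jog '0.3 -10 -22 0.19 -0.03 0 12; 0.2 -10.5 -22 0.19 -0.03 0 12; 0.2 -11 -22 0.19 -0.03 0 12; 0.1 -11 -21 0.19 -0.03 0 12; 0 -11 -20 0.19 -0.03 0 12'
python3 - <<'E'
from lib import *
P,Rt=scoop_tcp([.475,-.25,.15],-28,-np.radians(9)); delta(P,Rt);plan(P,Rt,5,g=12)
E
```

```text
t: 20.0
eef_pos: [0.5417, -0.0046, 0.2318]
tool_rot: [0.521, -0.388, 0.591, 0.477]
contact_force: [0.5, 0.3, -2.5]
gripper_width: 0.219
t: 20.5
eef_pos: [0.553, -0.1218, 0.2225]
tool_rot: [0.545, -0.358, 0.61, 0.45]
contact_force: [1.4, -0.5, -2.8]
gripper_width: 0.222
t: 21.0
eef_pos: [0.5614, -0.2406, 0.2133]
tool_rot: [0.567, -0.327, 0.627, 0.422]
contact_force: [0.6, 0.5, -2.0]
gripper_width: 0.222
t 21.0 F [ 0.6  0.5 -2. ] w 0.222 tcp [ 0.5614 -0.2406  0.2133]
shift mm [  1.1 -26.3 -49.4] turn u [ 0.36 -0.07 -0.02] |s| 56.0 |r|deg 2.2
0.1 -3.3 -6.2 0.05 -0.01 -0.00 12; 0.3 -6.6 -12.3 0.09 -0.02 -0.01 12; 0.2 -6.7 -12.3 0.09 -0.02 -0.01 12; 0.2 -6.9 -12.2 0.09 -0.02 -0.01 12; 0.1 -3.5 -6.1 0.05 -0.01 -0.00 12
```

```bash
python3 -m jog '0.2 -9 -17 0.12 -0.02 0 12; 0.2 -8 -14 0.1 -0.02 0 12; 0.2 -5.5 -10 0.08 -0.02 0 12; 0 -3 -5 0.05 0 0 12; 0 -1 -2 0 0 0 12'
python3 -m jog '0 0 0 0 0 0 12; 0 0 0 0 0 0 12'
python3 - <<'E'
from lib import *
P,Rt=scoop_tcp([.475,-.25,.15],-28,-np.radians(9)); delta(P,Rt)
print(np.round(bot.get_obs()['q'],2));shot('wrist','w14')
W=np.load('w14.npz')['W']
so,Rw,lip=scoop_now();print(so,lip)
# bowl rim circle
m=(W[...,2]>.05)&(W[...,2]<.062)&(np.hypot(W[...,0]-.4435,W[...,1]+.232)<.1)
q=W[m][:,:2]; A=np.c_[2*q,np.ones(len(q))]; c=np.linalg.lstsq(A,(q**2).sum(1),rcond=None)[0];print("bowl",len(q),c[:2],np.sqrt(c[2]+c[0]**2+c[1]**2))
E
```

```text
t: 21.5
eef_pos: [0.5634, -0.2932, 0.2088]
tool_rot: [0.574, -0.316, 0.633, 0.412]
contact_force: [0.9, 0.6, -1.7]
gripper_width: 0.221
t: 21.7
eef_pos: [0.5636, -0.2919, 0.209]
tool_rot: [0.574, -0.316, 0.632, 0.413]
contact_force: [0.6, 0.7, -1.9]
gripper_width: 0.221
t 21.7 F [ 0.6  0.7 -1.9] w 0.221 tcp [ 0.5636 -0.2919  0.209 ]
shift mm [ 0.6 -1.7 -4.1] turn u [ 0.05 -0.01 -0.02] |s| 4.5 |r|deg 0.3
[ 0.67  0.55 -0.41  1.53  0.19  1.26  1.31]
[ 0.51182164 -0.26541942  0.14446109] [ 0.47511181 -0.24613406  0.15112919]
bowl 3357 [ 0.44099112 -0.23186028] 0.07333672515534742
```

View pics/w14.png

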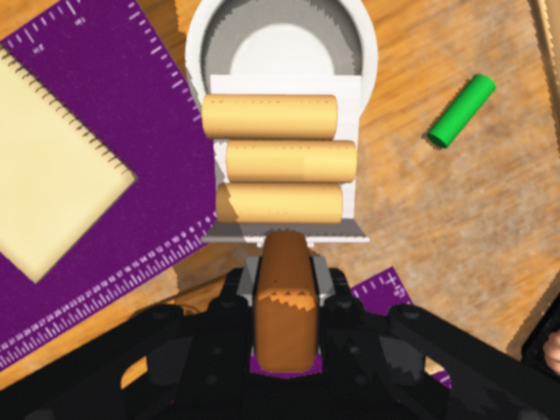

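Run:
```python
from lib import *
d=np.array([np.cos(np.radians(-28)),np.sin(np.radians(-28))])
L=np.array([.442,-.232])+d*.038
prev=pose()[1:]
for i,(z,t) in enumerate([(.145,-9),(.13,-9),(.11,-9),(.09,-9),(.078,-7),(.068,-3),(.062,1),(.06,5),(.06,9),(.06,13),(.06,17),(.06,21),(.06,25),(.06,29),(.06,33),(.06,37)]):
    cur=scoop_tcp([L[0],L[1],z],-28,np.radians(t))
    s=prev[1].inv().apply(cur[0]-prev[0])*1000;r=(prev[1].inv()*cur[1]).as_rotvec()/np.radians(6)
    print(t,np.round(s,1),np.round(r,2),cur[0].round(3)); prev=cur
```

```text
-9 [ 5.5 -2.9 -3.6] [ 0.05 -0.01 -0.02] [ 0.564 -0.296  0.203]
-9 [14.8 -2.3 -0. ] [0. 0. 0.] [ 0.564 -0.296  0.188]
-9 [19.8 -3.1 -0. ] [0. 0. 0.] [ 0.564 -0.296  0.168]
-9 [19.8 -3.1 -0. ] [0. 0. 0.] [ 0.564 -0.296  0.148]
-7 [ 8.8  0.7 -0. ] [ 0.    0.   -0.33] [ 0.562 -0.295  0.14 ]
-3 [ 3.9  4.1 -0. ] [-0.    0.   -0.67] [ 0.558 -0.293  0.136]
1 [-0.1  5.  -0. ] [ 0.   -0.   -0.67] [ 0.553 -0.291  0.137]
5 [-4.   5.3  0. ] [ 0.    0.   -0.67] [ 0.549 -0.288  0.14 ]
9 [-6.   5.3  0. ] [ 0.    0.   -0.67] [ 0.543 -0.285  0.146]
13 [-6.   5.3 -0. ] [ 0.   -0.   -0.67] [ 0.538 -0.282  0.151]
17 [-6.   5.3 -0. ] [-0.   -0.   -0.67] [ 0.532 -0.279  0.156]
21 [-6.   5.3 -0. ] [ 0.    0.   -0.67] [ 0.526 -0.276  0.16 ]
25 [-6.   5.3  0. ] [ 0.    0.   -0.67] [ 0.52  -0.273  0.164]
29 [-6.   5.3 -0. ] [-0.   -0.   -0.67] [ 0.513 -0.269  0.167]
33 [-6.   5.3 -0. ] [-0.   -0.   -0.67] [ 0.507 -0.266  0.17 ]
37 [-6.   5.3  0. ] [ 0.   -0.   -0.67] [ 0.5   -0.262  0.172]
```

```bash
python3 -m jog '6 -3 -3.5 0.05 0 0 12; 14 -2.2 0 0 0 0 12; 18 -2.9 0 0 0 0 12; 16 -2.5 0 0 0 0 12; 6 -1 0 0 0 0 12'
python3 -m jog '6 1 0 0 0 -0.33 12; 3 2.5 0 0 0 -0.33 12; 0 0 0 0 0 0 12'
python3 - <<'E'
from lib import *
d=np.array([np.cos(np.radians(-28)),np.sin(np.radians(-28))])
L=np.array([.442,-.232])+d*.038
so,Rw,lip=scoop_now();print(lip,L,Rw.as_matrix()[2,0])
prev=pose()[1:]
for i,(z,t) in enumerate([(.064,-3),(.061,1),(.06,5),(.06,9),(.06,13)]):
    cur=scoop_tcp([L[0],L[1],z],-28,np.radians(t))
    s=prev[1].inv().apply(cur[0]-prev[0])*1000;r=(prev[1].inv()*cur[1]).as_rotvec()/np.radians(6)
    print(t,np.round(s,1),np.round(r,2),cur[0].round(3)); prev=cur
E
```

```text
t: 22.25
eef_pos: [0.5618, -0.2967, 0.1448]
tool_rot: [0.574, -0.313, 0.635, 0.412]
contact_force: [-0.5, 0.0, -2.8]
gripper_width: 0.222
t: 22.55
eef_pos: [0.558, -0.2943, 0.1389]
tool_rot: [0.588, -0.336, 0.623, 0.391]
contact_force: [0.1, 0.9, -3.0]
gripper_width: 0.22
[ 0.47339769 -0.24995185  0.07434197] [ 0.47555201 -0.24983992] -0.0916086895083521
-3 [6.7 0.2 1.1] [-0.01 -0.02 -0.38] [ 0.558 -0.293  0.132]
1 [-3.   5.2 -0. ] [ 0.   -0.   -0.67] [ 0.553 -0.291  0.136]
5 [-5.   5.3  0. ] [ 0.    0.   -0.67] [ 0.549 -0.288  0.14 ]
9 [-6.   5.3  0. ] [ 0.    0.   -0.67] [ 0.543 -0.285  0.146]
13 [-6.   5.3 -0. ] [ 0.   -0.   -0.67] [ 0.538 -0.282  0.151]
```

```bash
python3 -m jog '6 0 1 0 0 -0.38 12; -2.5 5.2 0 0 0 -0.67 12; -5 5.3 0 0 0 -0.67 12; -6 5.3 0 0 0 -0.67 12; -6 5.3 0 0 0 -0.67 12'
python3 -m jog '-6 5.3 0 0 0 -0.67 12; -6 5.3 0 0 0 -0.67 12; 0 0 0 0 0 0 12'
python3 - <<'E'
from lib import *
so,Rw,lip=scoop_now();print(lip,np.degrees(np.arcsin(Rw.as_matrix()[2,0])),np.round(bot.get_obs()['q'],2));shot('wrist','w15')
E
```

```text
t: 23.05
eef_pos: [0.5396, -0.2833, 0.1523]
tool_rot: [0.644, -0.432, 0.561, 0.291]
contact_force: [0.4, 0.5, -2.6]
gripper_width: 0.223
t: 23.35
eef_pos: [0.5253, -0.276, 0.1603]
tool_rot: [0.662, -0.47, 0.53, 0.246]
contact_force: [-0.3, 0.0, -1.6]
gripper_width: 0.219
[ 0.47473964 -0.2500365   0.06005563] 21.137750746158705 [ 0.66  0.3  -0.36  2.09  0.4   0.44  1.08]
```

View pics/w15.png

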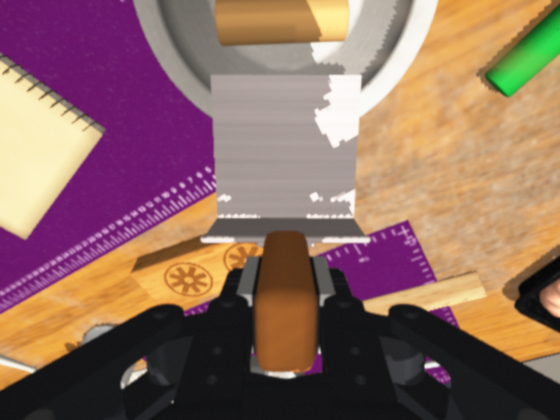

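Run:
```python
from lib import *
P,Rt=scoop_tcp([.50,-.20,.19],-25,0); plan(P,Rt,8,g=12)
P2,R2=scoop_tcp([.40,.288,.17],-20,0); print("then");plan(P2,R2,16,g=12,start=(P,Rt))
```

```text
-6.1 -4.6 4.3 -0.04 -0.01 0.25 12; -12.4 -8.9 8.5 -0.07 -0.02 0.50 12; -12.8 -8.3 8.5 -0.07 -0.02 0.50 12; -13.2 -7.7 8.5 -0.07 -0.02 0.50 12; -13.6 -7.0 8.4 -0.07 -0.02 0.50 12
-13.9 -6.4 8.4 -0.07 -0.02 0.50 12; -14.2 -5.7 8.4 -0.07 -0.02 0.50 12; -7.2 -2.5 4.2 -0.04 -0.01 0.25 12
then
0.7 9.9 13.6 -0.03 0.00 0.00 12; 1.3 19.7 27.2 -0.06 0.00 0.00 12; 1.3 19.6 27.4 -0.06 0.00 0.00 12; 1.3 19.4 27.5 -0.06 0.00 0.00 12; 1.3 19.3 27.6 -0.06 0.00 0.00 12
1.3 19.1 27.7 -0.06 0.00 0.00 12; 1.3 18.9 27.8 -0.06 0.00 0.00 12; 1.3 18.8 27.9 -0.06 0.00 0.00 12; 1.3 18.6 28.0 -0.06 0.00 0.00 12; 1.3 18.4 28.1 -0.06 0.00 0.00 12
1.3 18.3 28.2 -0.06 0.00 0.00 12; 1.3 18.1 28.3 -0.06 0.00 0.00 12; 1.3 18.0 28.4 -0.06 0.00 0.00 12; 1.3 17.8 28.6 -0.06 0.00 0.00 12; 1.3 17.6 28.7 -0.06 0.00 0.00 12
0.7 8.7 14.4 -0.03 0.00 0.00 12
```

```bash
python3 -m jog '-8 -5 0 0 0 0.25 12; -13 -9 4 -0.07 -0.02 0.5 12; -13 -8 8.5 -0.07 -0.02 0.5 12; -13 -8 8.5 -0.07 -0.02 0.5 12; -14 -7 8.5 -0.07 -0.02 0.5 12'
python3 -m jog '-14 -6.5 8.5 -0.07 -0.02 0.5 12; -14 -6 8.5 -0.07 -0.02 0.5 12; -7 -2.5 8.5 -0.04 0 0.25 12; 0 0 0 0 0 0 12'
python3 - <<'E'
from lib import *
P,Rt=scoop_tcp([.50,-.20,.19],-25,0); delta(P,Rt)
p,d,W=shot('top','t16'); cv2.imwrite("pics/t16c.png",cv2.resize(p[150:300,280:480,::-1],None,fx=3,fy=3))
P2,R2=scoop_tcp([.40,.288,.17],-20,0); print("then");plan(P2,R2,16,g=12)
E
```

```text
t: 23.9
eef_pos: [0.5592, -0.2595, 0.2306]
tool_rot: [0.624, -0.412, 0.575, 0.333]
contact_force: [-0.2, -0.3, -2.4]
gripper_width: 0.22
t: 24.3
eef_pos: [0.5825, -0.2406, 0.2669]
tool_rot: [0.6, -0.38, 0.594, 0.379]
contact_force: [-0.5, -0.2, -2.3]
gripper_width: 0.223
t 24.3 F [-0.5 -0.2 -2.3] w 0.223 tcp [ 0.5825 -0.2406  0.2669]
shift mm [3.9 2.8 2.4] turn u [-0.02  0.05  0.05] |s| 5.4 |r|deg 0.5
then
0.8 10.0 13.7 -0.03 0.00 0.00 12; 1.5 19.9 27.4 -0.06 0.00 0.00 12; 1.5 19.8 27.5 -0.06 0.00 0.00 12; 1.5 19.6 27.7 -0.06 0.00 0.00 12; 1.5 19.4 27.8 -0.06 0.00 0.00 12
1.5 19.3 27.9 -0.06 0.00 0.00 12; 1.5 19.1 28.0 -0.06 0.00 0.00 12; 1.5 18.9 28.1 -0.06 0.00 0.00 12; 1.5 18.8 28.2 -0.06 0.00 0.00 12; 1.5 18.6 28.3 -0.06 0.00 0.00 12
1.5 18.4 28.5 -0.06 0.00 0.00 12; 1.5 18.2 28.6 -0.06 0.00 0.00 12; 1.5 18.1 28.7 -0.06 0.00 0.00 12; 1.5 17.9 28.8 -0.06 0.00 0.00 12; 1.5 17.7 28.9 -0.06 0.00 0.00 12
0.8 8.8 14.5 -0.03 0.00 0.00 12
```

View pics/t16c.png

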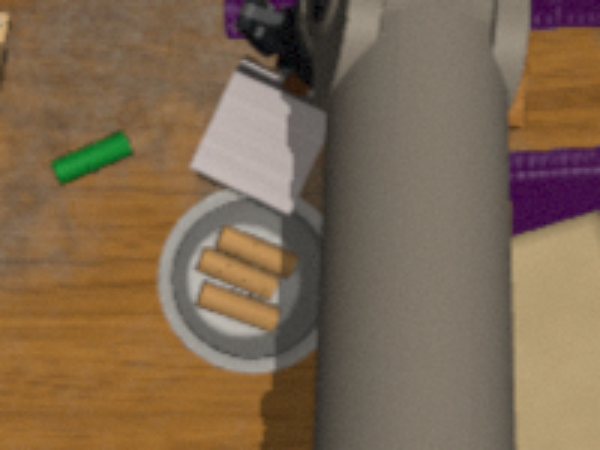

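All three dowels lie in the bowl. Next I'll carry the scoop back to its free spot.

```bash
python3 -m jog '1 10 14 -0.03 0 0 12; 1.5 20 27.5 -0.06 0 0 12; 1.5 20 27.5 -0.06 0 0 12; 1.5 19.5 27.5 -0.06 0 0 12; 1.5 19.5 28 -0.06 0 0 12'
python3 -m jog '1.5 19 28 -0.06 0 0 12; 1.5 19 28 -0.06 0 0 12; 1.5 19 28 -0.06 0 0 12; 1.5 19 28 -0.06 0 0 12; 1.5 18.5 28 -0.06 0 0 12'
python3 -m jog '1.5 18.5 28.5 -0.06 0 0 12; 1.5 18 28.5 -0.06 0 0 12; 1.5 18 28.5 -0.06 0 0 12; 1.5 18 29 -0.06 0 0 12; 1.5 18 29 -0.06 0 0 12'
python3 -m jog '1 9 14 -0.03 0 0 12; 0 0 0 0 0 0 12'
python3 - <<'E'
from lib import *
P,Rt=scoop_tcp([.405,.298,.006],-20,0); delta(P,Rt); plan(P,Rt,8,g=12); shot('wrist','w17')
E
```

```text
t: 24.85
eef_pos: [0.5485, -0.0892, 0.2578]
tool_rot: [0.593, -0.388, 0.591, 0.387]
contact_force: [0.8, 0.4, -1.8]
gripper_width: 0.221
t: 25.35
eef_pos: [0.5158, 0.0761, 0.2504]
tool_rot: [0.587, -0.397, 0.585, 0.396]
contact_force: [-0.1, 0.2, -2.0]
gripper_width: 0.224
t: 25.85
eef_pos: [0.4832, 0.242, 0.2428]
tool_rot: [0.58, -0.406, 0.578, 0.405]
contact_force: [0.9, 1.1, -1.2]
gripper_width: 0.224
t: 26.05
eef_pos: [0.4786, 0.2604, 0.242]
tool_rot: [0.579, -0.408, 0.576, 0.408]
contact_force: [-0.7, -0.4, -0.5]
gripper_width: 0.222
t 26.05 F [-0.7 -0.4 -0.5] w 0.222 tcp [0.4786 0.2604 0.242 ]
shift mm [163.   -6.9  10.2] turn u [0.08 0.02 0.02] |s| 163.5 |r|deg 0.5
11.6 -0.5 0.7 0.01 0.00 0.00 12; 23.3 -1.0 1.5 0.01 0.00 0.00 12; 23.3 -1.0 1.5 0.01 0.00 0.00 12; 23.3 -1.0 1.5 0.01 0.00 0.00 12; 23.3 -1.0 1.5 0.01 0.00 0.00 12
23.3 -1.0 1.5 0.01 0.00 0.00 12; 23.3 -1.0 1.5 0.01 0.00 0.00 12; 11.6 -0.5 0.8 0.01 0.00 0.00 12
```

View pics/w17.png

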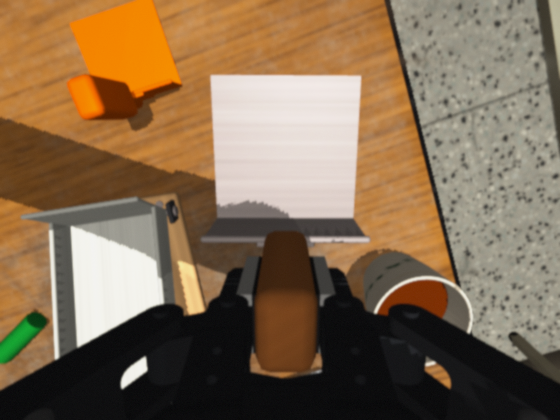

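```bash
python3 -m jog '12 0 1 0 0 0 12; 23 -1 1.5 0 0 0 12; 23 -1 1.5 0.02 0 0 12; 23 -1 1.5 0.02 0 0 12; 23 -1 1.5 0.02 0 0 12'
python3 -m jog '23 -1 1.5 0 0 0 12; 22 -1 1.5 0 0 0 12; 10 0 0 0 0 0 12; 0 0 0 0 0 0 12'
python3 - <<'E'
from lib import *
P,Rt=scoop_tcp([.405,.298,.0],-20,0); delta(P,Rt); so,Rw,lip=scoop_now();print(so,Rw.as_matrix()[2])
E
```

```text
t: 26.6
eef_pos: [0.4881, 0.2604, 0.1364]
tool_rot: [0.581, -0.405, 0.58, 0.403]
contact_force: [1.5, 0.4, -1.4]
gripper_width: 0.22
t: 27.0
eef_pos: [0.4903, 0.2628, 0.0815]
tool_rot: [0.58, -0.405, 0.58, 0.403]
contact_force: [-0.6, -0.1, -0.9]
gripper_width: 0.22
t 27.0 F [-0.6 -0.1 -0.9] w 0.22 tcp [0.4903 0.2628 0.0815]
shift mm [8.5 3.  4.4] turn u [-0.05 -0.01  0.02] |s| 10.0 |r|deg 0.3
[0.445967   0.27861313 0.00844904] [ 0.00191819 -0.00111629  0.99999754]
```

```bash
python3 -m jog '4 0 0 0 0 0 12; 2.5 0 0 0 0 0 12; 1.5 0 0 0 0 0 12; 0.5 0 0 0 0 0 12; 0 0 0 0 0 0 12'
python3 -c "from lib import *; print(scoop_now()[0])"
```

```text
t: 27.5
eef_pos: [0.4914, 0.2648, 0.0751]
tool_rot: [0.582, -0.405, 0.578, 0.404]
contact_force: [-0.5, 0.3, -1.2]
gripper_width: 0.22
[0.44730264 0.28067981 0.00189329]
```

```bash
python3 -m jog '1 0 0 0 0 0 12; 1 0 0 0 0 0 12; 0 0 0 0 0 0 12; 0 0 0 0 0 0 12'
python3 -c "from lib import *; print(scoop_now()[0])"
```

```text
t: 27.9
eef_pos: [0.4917, 0.2647, 0.0732]
tool_rot: [0.582, -0.405, 0.578, 0.404]
contact_force: [1.3, -1.6, 3.0]
gripper_width: 0.22
[ 4.47616177e-01  2.80639089e-01 -6.16689385e-06]
```

The scoop is in contact with the table, so I'll release it and retreat.

```bash
python3 -m jog '0 0 0 0 0 0 30; 0 0 0 0 0 0 50; 0 0 0 0 0 0 60; 0 0 0 0 0 0 60; 0 0 0 0 0 0 60'
python3 -m jog '-5 0 0 0 0 0 60; -15 0 0 0 0 0 60; -25 0 0 0 0 0 60; -35 0 0 0 0 0 60; -40 0 0 0 0 0 60'
python3 -m jog '-40 0 0 0 0 0 60; -40 0 0 0 0 0 60; -40 0 0 0 0 0 60; -20 0 0 0 0 0 60; 0 0 0 0 0 0 60'
python3 - <<'E'
from lib import *
shot('wrist','w18');p,d,W=shot('top','t18');shot('scene','s18')
z=np.load('w18.npz');W=z['W']
E
python3 panfit.py w18 | head -1
```

```text
t: 28.4
eef_pos: [0.4912, 0.2647, 0.0727]
tool_rot: [0.581, -0.405, 0.579, 0.404]
contact_force: [-0.8, 0.0, -0.2]
gripper_width: 0.703
t: 28.9
eef_pos: [0.4901, 0.2645, 0.1946]
tool_rot: [0.581, -0.405, 0.579, 0.404]
contact_force: [1.7, 0.2, -0.2]
gripper_width: 0.699
t: 29.4
eef_pos: [0.491, 0.2661, 0.3378]
tool_rot: [0.584, -0.406, 0.576, 0.403]
contact_force: [-0.4, 0.6, 0.5]
gripper_width: 0.701
tilt 0.41575943865408416 n 1378 floor z at hinge 0.02061775597481667
```

View pics/w18.png

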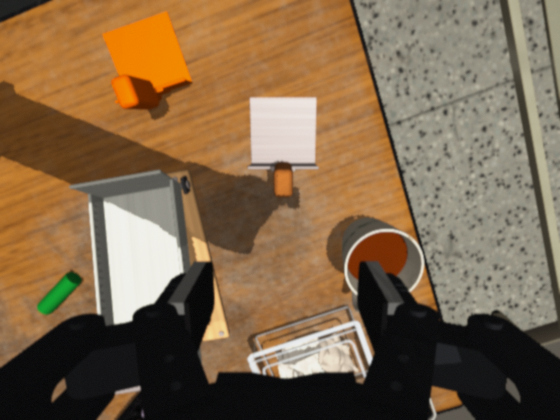

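View pics/t18.png

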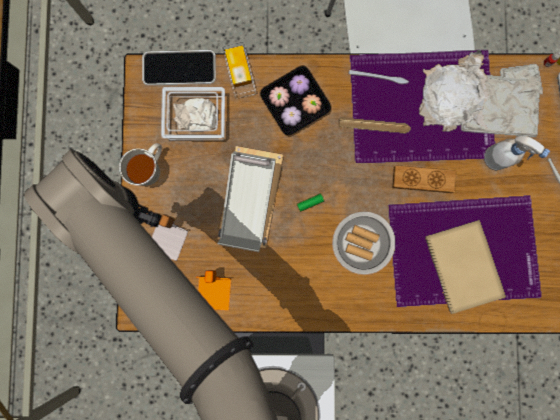

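View pics/s18.png

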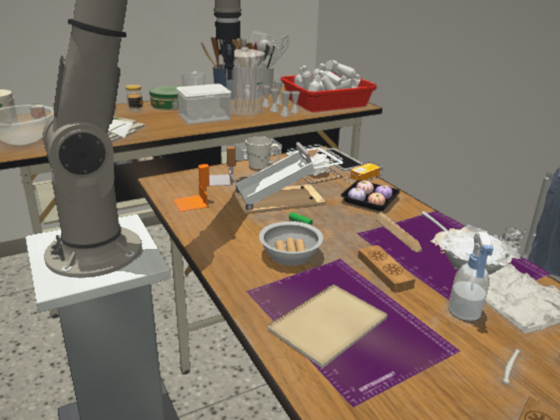

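The scoop stands on the table, the pan is still tipped (0.416), the three dowels are in the bowl at px (360,243), and the mug and mould look unmoved. I'll do one last numeric check and then hand in.

Run:
```python
from lib import *
z=np.load('t18.npz');W=z['W'];h=cv2.cvtColor(z['p'],cv2.COLOR_RGB2HSV)
m=np.zeros(W.shape[:2],bool);m[215:270,335:390]=1;m&=(h[...,1]>80)
q=W[m];print("dowels in bowl",len(q),q.mean(0).round(3),"z max",np.percentile(q[:,2],98).round(3),"max dist",np.hypot(q[:,0]-.442,q[:,1]+.232).max().round(3))
z=np.load('w18.npz');W=z['W'];m=np.zeros(W.shape[:2],bool);m[100:160,255:312]=1
q=W[m];k=np.linalg.lstsq(np.c_[q[:,:2],np.ones(len(q))],q[:,2],rcond=None)[0];print("blade z",np.median(q[:,2]),"slopes",k[:2])
a=np.load('top0.npz')['p'].astype(int);b=np.load('t18.npz')['p'].astype(int)
for n,s in(("mould",np.s_[160:200,385:460]),("mug",np.s_[140:190,115:165])):print(n,abs(a[s]-b[s]).mean())
print(bot.hand_in())
```

```text
dowels in bowl 938 [ 0.445 -0.223  0.021] z max 0.03 max dist 0.2
blade z 0.0008644086235715387 slopes [-0.07614172  0.02626061]
mould 5.629333333333333
mug 7.169466666666667
the job is handed in; nothing more can be done
None
```

I ran the whole job in one attempt and handed it in at about 29.5 s of the 72 s. The hand-in reports no verdict.

**What I did**
- I lifted the handle until the pan stood at about 0.42 rad, and all three dowels rolled to its low end.
- I slid the scoop under all three, tilted its nose up along the low wall and lifted them clear of the pan.
- I tipped them into the bowl from just above the rim, then stood the scoop on the table near where it started and let go.

**Last checks**
- **Pan:** it still stands at about 0.416 rad.
- **Dowels:** all three lie in the bowl with tops at about 30 mm. The fingers never came near them.
- **Scoop:** it is released and stands on the table, and the gripper is well clear above it. The blade measured about 1 mm high.
- **Mould and mug:** they look unmoved in the top view.

**Checks that disagreed**
- **Scoop flatness:** the wrist depth fit gave a blade slope of up to 0.08 rad, about 4.6 degrees. The limit is 0.1 rad. The tool was square to the table when it set the scoop down, and the same fit gave 0.025 rad when the scoop first stood flat. I take most of the slope to be camera error.
- **Dowel distance:** the "max dist" of 0.2 m from the bowl centre included stray pixels. The picture shows all three dowels inside the bowl.

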